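# Screw the panel press down with the T-handle key

## Robot

A 6-joint arm with a two-finger parallel gripper is mounted at the origin on the work surface. World frame = base frame: x ahead of the robot, y to its left, z up, the work surface at z = 0. Lengths are in mm, angles in rad, forces in N, time in s.
With the tool pointing down it reaches from about 275 to 1000 mm from the base axis. Payload 8.4 kg.
Tool frame: the origin (TCP) lies midway between the tips of the shut fingers; the grasp point (between the pads) lies 19 mm behind it; z points along the fingers, y is the line along which they close (so a half turn about z gives the same grasp; the last joint's range is limited). The gripper opens to 85 mm and grips with 20 to 120 N. Pads are 22 mm wide; open, the fingers measure 114 mm over their backs; the gripper's body (76 mm by 85 mm) begins 54 mm behind the grasp point. The pads swing forward as they close: fully open they stand 13 mm farther back than shut.
Start: joints at [1.223, 0.353, 1.633, -0, 1.155, -0.002], TCP at [211.842, 588.006, 231.281] pointing down, gripper open.
Joint ranges: [-2.63, 2.63], [-0.92, 2.1], [0.06, 2.66], [-1.3, 4.44], [0, 2.69], [-3.02, 3.02]. Speed limits (rad/s): [2.22, 2.22, 2.79, 3.14, 3.14, 3.14].

## Interface

Orientations are given as [roll, pitch, yaw] about the fixed x, y, z axes, in that order (R = Rz(yaw) Ry(pitch) Rx(roll)).
In Python, from rig import * gives the robot as it stands.
- The arm moves only by the shell command python3 -m jog 'ROWS' [FORCE]. ROWS is JSON, a list of rows, each an object of numbers: "x", "y", "z": the shift along the tool's x, y, z in cm; "spin": the turn about the tool's z in rad; "grip": the closure, from 0 (fully open) to 1 (shut). In form: [{"x": .., "y": .., "z": .., "spin": .., "grip": ..}, ...]. A call has 1 to 20 rows; each row shifts and turns the commanded pose from where the row before left it, along the tool's axes as they then stand; what a row does not reach is not made up. A row lasts 1/12 s, in which the tool goes at most 41.7 mm and 7.16 degrees, less where a joint would pass 70% of its speed; a pose out of reach is approached as far as the arm can. A call with a gripper value outside its range is refused whole. The fingers move at their own pace and stop on an object; FORCE is the grip in N (left out, the last holds). Time passes only in rows, so rows that do not move let the fingers close. It gives the time, the measured TCP pose, the force, the opening and the grip force at its end, in the units of the state.
- sense(): the state, without advancing time (a new reading comes with each control period).
- grab_frame(name): name is "scene" or "top"; returns a dict with "pixels" (480x640x3 uint8, blue, green, red), "camera_matrix" (3x3 intrinsics, pixels), "k1" (the pictures are not rectified: a ray, as slopes to the right and down, at radius r is drawn at 1 + k1 r^2 times it, then the intrinsics apply), "rvec" (rotation vector, rad) and "tvec" (3), from world to camera coordinates, as OpenCV has them. Camera axes: x right, y down, z forward; pixel columns grow to the right and rows downward; lengths in mm; the calibration is good to about 2 mm. A picture is of the moment at which its call begins. There is no depth.
- sign_off(): hands the job in; it is judged then, once.
The state is a dict: "clock": time; "qpos": joint angles; "qvel": joint speeds; "joint_efforts": joint torques, N m; "eef_pos": TCP position; "tcp_rot": TCP orientation; "contact_force": force on the tool from outside, world axes, zero at the start; "wrist_torque": the same for the moment, N m; "opening": opening from 0.0 (shut) to 1.0 (fully open); "grasp_force": force on a finger pad.
Only numpy, scipy, OpenCV 4.12 (cv2) and the standard library are available. Lean on these libraries where they do the work, as an engineer would, in place of code of your own. Each camera call takes 0.05 s, during which the arm holds its last target. There are 200 camera calls.

## Task

A freshly gilded panel lies loose in the small bench press. Take the T-handle key from its stand, put it upright into the press's sunken square-socket screw and turn the screw clockwise until it will go no further and the platen bears firmly on the panel. Leave the key standing in the screw and the panel where it lies, and do not shift the tin, the dish or the burnisher.

Things in the scene. Friction and masses are not known exactly. Their poses are not given: they have to be found in the camera images.
- key: T-handle key, about 0.28 kg: a steel bar 14 mm square and 180 mm long, across its end a round dark wooden handle 120 mm long and 18 mm thick. Origin: where the handle's axis crosses the bar's. x runs along the bar to the tip, y along the handle. Its end fits the screw in any of four quarter turns. It starts lying loose in its stand, bar level, 57 mm above the table, side faces upright.
- key_tip (a point): end face of the key's bar, on its axis, 180 mm from the handle's axis; the last 3 mm are tapered to 9 mm square
- stand: fixed wooden key stand, 150 by 80 mm; two notched uprights 120 mm apart and 60 mm high carry the key's bar 25 and 145 mm from the handle's axis; between them only a rim 25 mm high. Origin: centre of its underside; x along the key towards its tip.
- press: small green cast-iron screw press, fixed to the bench: base 126 by 180 by 12 mm, two steel pillars 70 mm either side of the middle, a bridge between them (top 97 mm above the table at most, except its round central boss, 48 mm across and 110 mm high). Origin: centre of its underside; y along the bridge, z up. A steel bush in the boss, bore 21.8 mm, guides the key down to the screw.
- press_mouth (a point): centre of the boss's top face, on the vertical axis of bush and screw, 110 mm above the table. The bush's mouth flares at 45 degrees from the 21.8 mm bore to 33 mm.
- screw_end (a point): centre of the screw's upper end, down in the bush, 30 to 33 mm below press_mouth at the start; its axes do not show the screw's angle. In it a square socket 15.6 mm wide, 16 mm deep, at an unknown angle: a key not lined up rests on the end, leaning up to 0.17 rad; lined up within 0.1 rad it drops in. Turned clockwise it sinks 16 mm a turn with the key; 0.2 N m turns it; it stays put.
- platen: wood-faced steel pressing plate under the bridge, 84 by 72 by 16 mm, guided upright and moved down by the screw. Origin: centre of its underside, which starts 31 to 33 mm above the table and meets the panel at 26 mm, after 1.9 to 2.5 rad of screw; from there the torque climbs steeply, and 0.5 N m sets it firmly.
- panel: gilded wooden panel 104 by 84 by 14 mm, loose on the press's base under the platen. Origin: centre of its underside.
- tin: closed red tin, 74 mm across and 85 mm high, full, standing on the table; leave alone. Origin: centre of its underside.
- dish: white porcelain dish, 90 mm across and 35 mm high; leave alone. Origin: centre of its underside.
- burnisher: agate burnisher lying flat, a dark wooden handle with a brass ferrule and hooked stone, about 150 mm long and 18 mm thick; leave alone. Origin: on the table below its middle; x along it to the stone.
Not all that is in view belongs to the job. Several things have the shape of the key; the one meant has the colours described above. What is shaped like the panel but red is not meant.

How it is judged (in metres and radians):
On the way:
1. the key stands upright with its tip down inside the press's guide bush (z of key_tip in the frame of press below 0.095 m and horizontal distance between key_tip and press_mouth below 0.008 m and angle between the x axis of key and the z axis of press, either way round below 0.25 rad), for 0.2 s.
At the end, for the whole second after the job is handed in: The platen presses on the panel with over 20 N, the panel lies within 15 mm of the middle of the press, and the released key stands still in the screw's socket: tip at least 42 mm below the mouth of the bush and within 8 mm of its axis, leaning less than 0.2 rad (contact force between platen and panel above 20 N and horizontal distance between panel and press below 0.015 m and z of key_tip in the frame of press below 0.068 m and horizontal distance between key_tip and press_mouth below 0.008 m and angle between the x axis of key and the z axis of press, either way round below 0.2 rad and linear speed of key below 0.02 m/s); the robot touches nothing.
It fails at once if the tin is moved more than 20 mm (distance of tin from where it was at the start of the episode above 0.02 m).
It fails at once if the dish is moved more than 20 mm (distance of dish from where it was at the start of the episode above 0.02 m).
It fails at once if the burnisher is moved more than 20 mm (distance of burnisher from where it was at the start of the episode above 0.02 m).
It also fails if it takes over 72 s, if anything falls off the work surface, if the arm or the gripper's body presses on something with over 40 N, if the wrist force passes 120 N, or if a joint passes its speed limit or range.

## Working session

There is one attempt and no reset: what is moved stays moved. The work goes in short steps, Python scripts to look and compute and a shell command to move; the robot and the scene stay as the last step left them, time stands still between calls to the robot, and variables do not carry over. Pictures are saved under pics/ and viewed, at most 10 in all, crops included, and the job is handed in when it is done.

```bash
mkdir -p pics; ls; python3 - <<'E'
from rig import *
import cv2
s=sense(); print(s)
for n in("scene","top"):
    f=grab_frame(n); cv2.imwrite(f"pics/{n}0.png",f["pixels"]); print(n,f["camera_matrix"],f["k1"],f["rvec"],f["tvec"])
E
```

```text
pics
{'clock': 0.0, 'qpos': array([ 1.22255089e+00,  3.53682865e-01,  1.63414176e+00,  8.92873357e-07,
        1.15517425e+00, -2.36820322e-03]), 'qvel': array([ 0.00079084,  0.00045491,  0.00035909,  0.00222157,  0.00054002,
       -0.00045723]), 'joint_efforts': array([-1.34717287e-03, -6.05256200e+01, -3.42066371e+01, -4.64428820e-05,
        9.56946169e-03, -5.43084511e-08]), 'eef_pos': array([211.70805411, 587.54768509, 230.53672667]), 'tcp_rot': array([-3.14018644e+00, -4.14656174e-06,  2.79571506e+00]), 'contact_force': array([-0.07282848,  0.29127298, -0.8151632 ]), 'wrist_torque': array([-0.01571222,  0.02962896,  0.00125405]), 'grasp_force': 0.0, 'opening': 1.0025392344512438}
scene [[541.56126497   0.         305.75595472]
 [  0.         541.56126497 240.5957889 ]
 [  0.           0.           1.        ]] -0.03974780098916806 [ 1.25664622  2.41184963 -0.83286339] [ 400.39961839 -276.48727944 1488.71988581]
top [[513.27425352   0.         320.50581511]
 [  0.         513.27425352 233.45000111]
 [  0.           0.           1.        ]] -0.10886469704495197 [ 2.10501368 -2.15526615  0.20089074] [ -82.64596433  577.03773912 1205.04448334]
```

View pics/scene0.png

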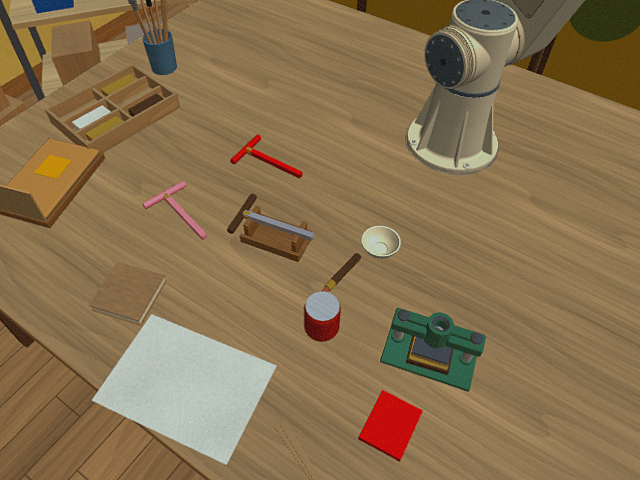

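View pics/top0.png

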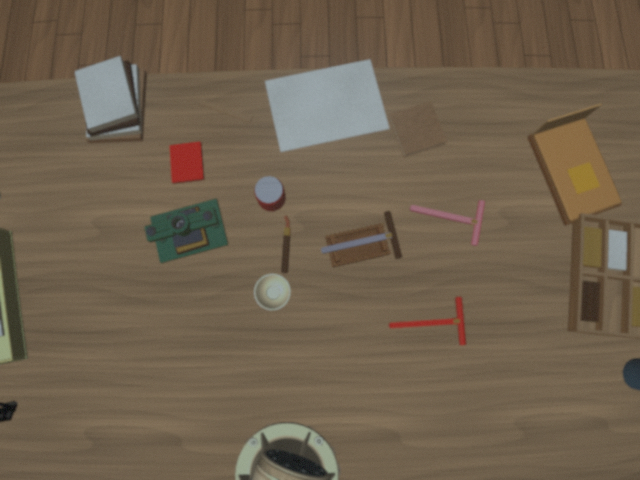

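Key-shaped candidates in the scene view: steel bar with a dark handle in the stand (275,225), a pink one (178,205) and a red one (268,155). The steel one in the stand fits the description. The press boss is at scene (440,325) / top (181,225). I'll check my choice in a close crop.

```bash
python3 - <<'E'
import cv2,numpy as np
a=cv2.imread("pics/scene0.png")[180:275,215:330]; b=cv2.imread("pics/top0.png")[195:280,310:415]
c=cv2.imread("pics/scene0.png")[295:395,370:490]; d=cv2.imread("pics/top0.png")[190:270,140:236]
r=lambda i:cv2.resize(i,(400,300),interpolation=cv2.INTER_CUBIC)
cv2.imwrite("pics/crop1.png",np.vstack([np.hstack([r(a),r(b)]),np.hstack([r(c),r(d)])]))
E
```

```text
(no output)
```

View pics/crop1.png

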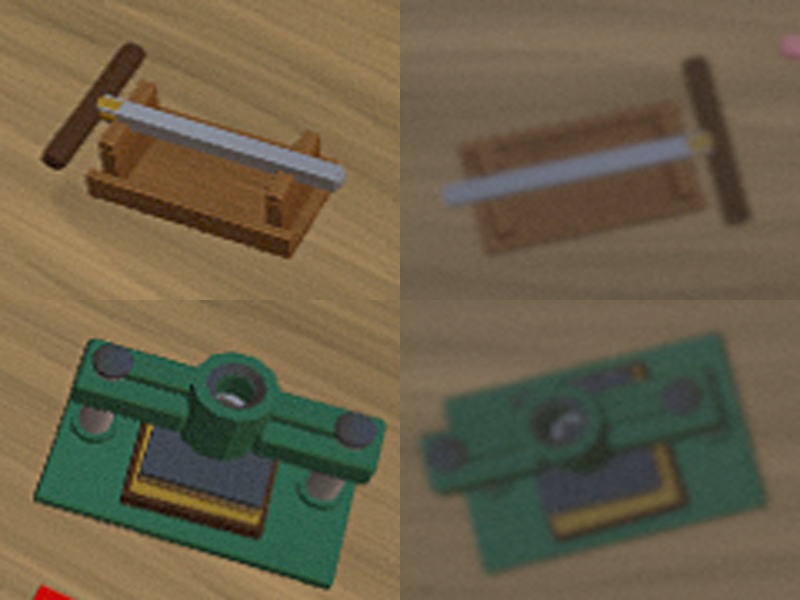

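The crop confirms the choice: a steel bar with a dark handle, yellow collar, in the wooden stand. The uprights are wide and close behind the handle. The press hole sits at about scene (441,323) / top (178,223). Next I'll triangulate.

```bash
cat > h.py <<'E'
import cv2,numpy as np
from rig import *
def cam(f):
    K=np.array(f["camera_matrix"]);D=np.array([f["k1"],0,0,0,0]);R=cv2.Rodrigues(np.array(f["rvec"]))[0];t=np.array(f["tvec"]).ravel();return K,D,R,t
def ray(f,p):
    # model: pixel=K*(s*(1+k1 r^2)), same as OpenCV
    K,D,R,t=cam(f);n=cv2.undistortPoints(np.array([[p]],float),K,D)[0,0]
    return -R.T@t, R.T@np.array([n[0],n[1],1])
def plane(f,p,z):
    o,d=ray(f,p);return o+d*(z-o[2])/d[2]
def tri(f,p,g,q):
    (o,d),(a,b)=ray(f,p),ray(g,q);s=np.linalg.lstsq(np.c_[d,-b],a-o,rcond=None)[0]
    P,Q=o+d*s[0],a+b*s[1];return (P+Q)/2,np.linalg.norm(P-Q)
def big(m,k=1,mode=cv2.RETR_EXTERNAL):
    c,_=cv2.findContours(m.astype(np.uint8)*255,mode,cv2.CHAIN_APPROX_NONE);return sorted(c,key=cv2.contourArea)[-k:]
def win(shape,x0,y0,x1,y1):
    m=np.zeros(shape[:2],bool);m[y0:y1,x0:x1]=1;return m
def ends(c):
    p=c[:,0].astype(float);r=cv2.minAreaRect(c);b=cv2.boxPoints(r)
    e=[b[1]-b[0],b[2]-b[1]];
    if np.linalg.norm(e[0])>np.linalg.norm(e[1]): return (b[0]+b[3])/2,(b[1]+b[2])/2
    return (b[0]+b[1])/2,(b[2]+b[3])/2
E
python3 - <<'E'
from h import *
S,T=grab_frame("scene"),grab_frame("top")
W={"S":(S,(222,185,330,275),(380,295,490,395)),"T":(T,(312,200,408,275),(140,195,232,265))}
out={}
for n,(f,wk,wp) in W.items():
    i=f["pixels"].astype(int);B,G,R=i[...,0],i[...,1],i[...,2]
    v=win(i.shape,*wk)
    bar=big(v&(B>R+5)&(R+G+B>200))[0]
    hd=big(v&(R+G+B<(190 if n=="S" else 170))&(R>B))
    hd=hd[0]
    g=win(i.shape,*wp)&(G>R+20)&(G>B+8)
    c,h=cv2.findContours(g.astype(np.uint8)*255,cv2.RETR_CCOMP,cv2.CHAIN_APPROX_NONE)
    holes=[(cv2.contourArea(x),cv2.minEnclosingCircle(x)) for x,hh in zip(c,h[0]) if hh[3]>=0 and cv2.contourArea(x)>15]
    print(n,"bar",ends(bar),cv2.contourArea(bar),"hd",ends(hd),cv2.minAreaRect(hd)); print(holes)
    vis=f["pixels"].copy();cv2.drawContours(vis,[bar],-1,(0,0,255),1);cv2.drawContours(vis,[hd],-1,(255,0,255),1);cv2.drawContours(vis,c,-1,(0,255,255),1)
    out[n]=np.hstack([cv2.resize(vis[w[1]:w[3],w[0]:w[2]],(400,300),interpolation=cv2.INTER_NEAREST) for w in (wk,wp)])
cv2.imwrite("pics/m.png",np.vstack([out["S"],out["T"]]))
E
```

```text
S bar (array([247.65004, 213.05   ], dtype=float32), array([313.05005, 234.84999], dtype=float32)) 245.0 hd (array([239.18556, 238.3527 ], dtype=float32), array([298.67303, 258.94452], dtype=float32)) ((268.9292907714844, 248.64862060546875), (62.950618743896484, 5.778954029083252), 19.09349250793457)
[(109.0, ((468.0, 355.5), 7.43313455581665)), (31.0, ((427.0, 335.0), 5.000100135803223)), (1265.5, ((429.0, 352.5), 28.814157485961914)), (100.0, ((398.5833435058594, 333.5833435058594), 6.609219551086426)), (237.0, ((440.5, 323.5), 9.823541641235352))]
T bar (array([321.7817 , 250.03317], dtype=float32), array([383.99655, 235.98465], dtype=float32)) 251.5 hd (array([386.75998, 212.32002], dtype=float32), array([398.20975, 256.6878 ], dtype=float32)) ((392.48486328125, 234.50392150878906), (45.821380615234375, 4.872621059417725), 75.52970886230469)
[(193.5, ((177.50698852539062, 221.61888122558594), 8.515621185302734)), (35.0, ((169.2142791748047, 216.2142791748047), 4.385829448699951))]
```

View pics/m.png

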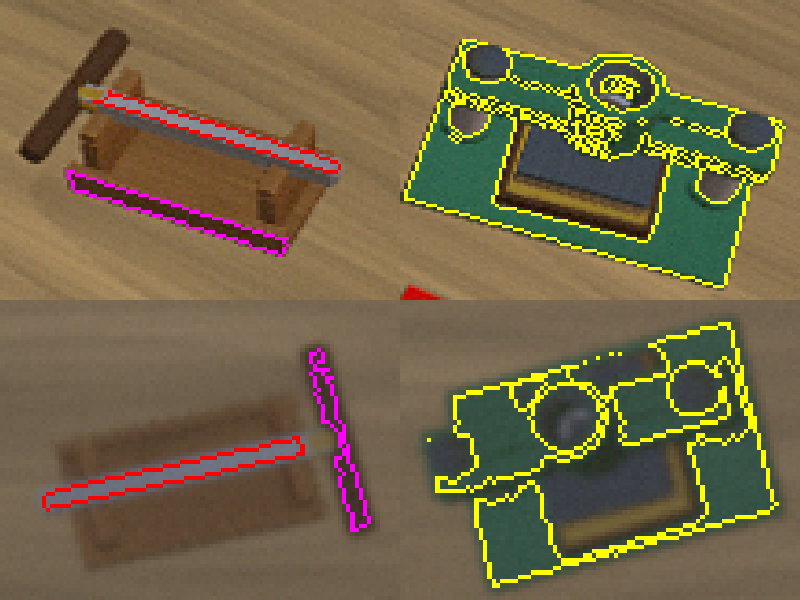

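The masks are good, except the scene handle: its mask fell on the rim, so I'll take its ends from the picture at (253.6,195.5) and (230.1,231.5). Now the numbers.

```bash
python3 - <<'E'
from h import *
np.set_printoptions(precision=1,suppress=True)
S,T=grab_frame("scene"),grab_frame("top")
i=S["pixels"].astype(int);hd=big(win(i.shape,222,188,262,238)&(i.sum(2)<235)&(i[...,2]>i[...,0]))[0]
print("hd scene",ends(hd))
for n,p,q in [("mouth",(440.5,323.5),(177.5,221.6)),("hA",(253.6,195.5),(386.8,212.3)),("hB",(230.1,231.5),(398.2,256.7)),("tip",(313,234.9),(321.8,250)),("barR",(247.7,213),(384,236))]:
    print(n,*tri(S,p,T,q), plane(S,p,110 if n=="mouth" else 57),plane(T,q,110 if n=="mouth" else 57))
for n,p,z in [("capL",(380+87*.275,295+62/3),97),("capR",(380+353*.275,295+132/3),97)]: print(n,plane(S,p,z))
for n,p,z in [("capL",(140+45*.23,195+152*.233),97),("capR",(140+295*.23,195+88*.233),97)]: print(n,plane(T,p,z))
for n,p in [("tin",(269,188)),("dish",(272,292)),("burnE",(287,218)),("burnW",(285,271))]: print(n,plane(T,p,20))
E
```

```text
hd scene (array([237.4, 237.9], dtype=float32), array([262.8, 199.8], dtype=float32))
mouth [601.2 242.7 106.9] 0.8335313118773903 [602.9 243.4 110. ] [600.7 241.5 110. ]
hA [ 590.2 -229.9  164.6] 35.15890649159365 [ 511.6 -281.4   57. ] [ 623.3 -260.9   57. ]
hB [ 542.2 -323.2  -82.5] 40.28781389209905 [ 628.3 -256.4   57. ] [ 512.3 -283.5   57. ]
tip [532.1 -97.2  60.1] 2.5002025220454187 [529.6 -97.4  57. ] [533.2 -98.3  57. ]
barR [ 564.7 -252.8   62. ] 5.210521902745963 [ 562.6 -258.4   57. ] [ 564.2 -251.2   57. ]
capL [619.6 176.5  97. ]
capR [585.6 313.4  97. ]
capL [583.6 310.5  97. ]
capR [616.6 172.   97. ]
tin [702.1  32.4  20. ]
dish [436.8  26.6  20. ]
burnE [622.5 -12.8  20. ]
burnW [488.1  -6.1  20. ]
```

Triangulated heights are consistent with the text: mouth ≈107 (110 given), bar ≈60 (57 given). 
- **Key:** handle centre (569,-270), tip (532,-98), yaw 1.78, length ≈177.
- **Mouth:** (602,242.5).

The upright is too close behind the handle for a finger. I'll grip the bar at its middle, slide the key 25 mm back in the notches, then take the handle beside the bar and let the key swing upright.

```bash
cat >> h.py <<'E'
def rel(x,y,z,yaw):
    s=sense();r=np.array(s["tcp_rot"]);c=np.cos(r[2]);n=np.sin(r[2]);d=np.array([x,y,z])-s["eef_pos"]
    print("tool shift cm x %.2f y %.2f z %.2f spin %.3f  (q6 %.2f, t %.1f)"%((c*d[0]+n*d[1])/10,(n*d[0]-c*d[1])/10,-d[2]/10,(r[2]-yaw+np.pi)%(2*np.pi)-np.pi,s["qpos"][5],s["clock"]))
E
python3 -m jog '[{"spin":0.125},{"spin":0.125},{"spin":0.125},{"spin":0.125},{"spin":0.125},{"spin":0.125},{"spin":0.125},{"spin":0.125},{"spin":0.016},{}]'
python3 -c "
from h import *
rel(552,-192,150,1.78)"
```

```text
tool shift cm x -58.44 y -61.84 z 8.10 spin 1.016  (q6 -0.00, t 0.3)schema error: expected keys x, y, z, spin, grip
```

```bash
python3 -m jog '[{"x":0,"y":0,"z":0,"spin":0.124,"grip":0},{"x":0,"y":0,"z":0,"spin":0.124,"grip":0},{"x":0,"y":0,"z":0,"spin":0.124,"grip":0},{"x":0,"y":0,"z":0,"spin":0.124,"grip":0},{"x":0,"y":0,"z":0,"spin":0.124,"grip":0},{"x":0,"y":0,"z":0,"spin":0.124,"grip":0},{"x":0,"y":0,"z":0,"spin":0.124,"grip":0},{"x":0,"y":0,"z":0,"spin":0.124,"grip":0},{"x":0,"y":0,"z":0,"spin":0.024,"grip":0},{"x":0,"y":0,"z":0,"spin":0,"grip":0}]'
python3 -c "
from h import *
rel(552,-192,150,1.78)"
```

```text
clock: 1.13
eef_pos: [211.9, 588.0, 231.2]
tcp_rot: [-3.142, 0.0, 1.781]
contact_force: [-0.3, 0.7, -0.5]
opening: 1.001
grasp_force: 0.0
tool shift cm x -83.38 y 16.96 z 8.12 spin 0.001  (q6 1.01, t 1.1)
```

```bash
python3 -m jog '[{"x":-3.5,"y":0.7,"z":0,"spin":0,"grip":0},{"x":-3.5,"y":0.7,"z":0,"spin":0,"grip":0},{"x":-3.5,"y":0.7,"z":0,"spin":0,"grip":0},{"x":-3.5,"y":0.7,"z":0,"spin":0,"grip":0},{"x":-3.5,"y":0.7,"z":0,"spin":0,"grip":0},{"x":-3.5,"y":0.7,"z":0,"spin":0,"grip":0},{"x":-3.5,"y":0.7,"z":0,"spin":0,"grip":0},{"x":-3.5,"y":0.7,"z":0,"spin":0,"grip":0},{"x":-3.5,"y":0.7,"z":0,"spin":0,"grip":0},{"x":-3.5,"y":0.7,"z":0,"spin":0,"grip":0},{"x":-3.5,"y":0.7,"z":0,"spin":0,"grip":0},{"x":-3.5,"y":0.7,"z":0,"spin":0,"grip":0},{"x":-3.5,"y":0.7,"z":0,"spin":0,"grip":0},{"x":-3.5,"y":0.7,"z":0,"spin":0,"grip":0},{"x":-3.5,"y":0.7,"z":0,"spin":0,"grip":0},{"x":-3.5,"y":0.7,"z":0,"spin":0,"grip":0},{"x":-3.5,"y":0.7,"z":0,"spin":0,"grip":0},{"x":-3.5,"y":0.7,"z":0,"spin":0,"grip":0},{"x":-3.5,"y":0.7,"z":0,"spin":0,"grip":0},{"x":-3.5,"y":0.7,"z":0,"spin":0,"grip":0}]'
python3 -c "
from h import *
rel(552,-192,130,1.78)"
```

```text
clock: 2.8
eef_pos: [494.5, -69.6, 231.5]
tcp_rot: [3.141, 0.0, 1.784]
contact_force: [1.0, 0.5, 1.2]
opening: 1.0
grasp_force: 0.0
tool shift cm x -13.18 y 3.04 z 10.15 spin 0.004  (q6 -0.36, t 2.8)
```

```bash
python3 -m jog '[{"x":-3.3,"y":0.75,"z":0,"spin":0,"grip":0},{"x":-3.3,"y":0.75,"z":0,"spin":0,"grip":0},{"x":-3.3,"y":0.75,"z":2,"spin":0,"grip":0},{"x":-3.3,"y":0.75,"z":2,"spin":0,"grip":0},{"x":0,"y":0,"z":3,"spin":0,"grip":0},{"x":0,"y":0,"z":3,"spin":0,"grip":0},{"x":0,"y":0,"z":0,"spin":0,"grip":0},{"x":0,"y":0,"z":0,"spin":0,"grip":0}]'
python3 - <<'E'
from h import *
rel(552,-192,41,1.78)
f=grab_frame("scene")["pixels"][130:290,180:390];cv2.imwrite("pics/a.png",cv2.resize(f,(788,600)))
E
```

```text
clock: 3.47
eef_pos: [549.6, -190.3, 130.3]
tcp_rot: [-3.138, -0.002, 1.782]
contact_force: [-0.8, -0.1, 0.3]
opening: 1.001
grasp_force: 0.0
tool shift cm x -0.22 y 0.20 z 8.93 spin 0.002  (q6 -0.55, t 3.5)
```

View pics/a.png

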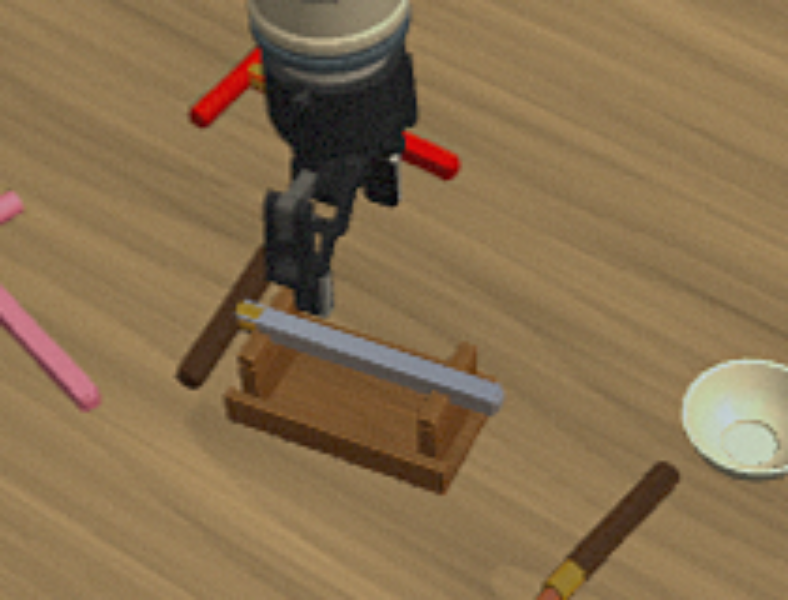

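The open gripper hangs over the middle of the bar, above and behind it in this view. The key still lies in the stand, tip at crop (497,395) and collar at (248,315). Going down to grip the bar.

```bash
python3 -m jog '[{"x":-0.2,"y":0.2,"z":2.5,"spin":0,"grip":0},{"x":0,"y":0,"z":2.5,"spin":0,"grip":0},{"x":0,"y":0,"z":2.5,"spin":0,"grip":0},{"x":0,"y":0,"z":1.4,"spin":0,"grip":0},{"x":0,"y":0,"z":0,"spin":0,"grip":1},{"x":0,"y":0,"z":0,"spin":0,"grip":1},{"x":0,"y":0,"z":0,"spin":0,"grip":1},{"x":0,"y":0,"z":0,"spin":0,"grip":1},{"x":0,"y":0,"z":0,"spin":0,"grip":1},{"x":0,"y":0,"z":0,"spin":0,"grip":1},{"x":0,"y":0,"z":0,"spin":0,"grip":1},{"x":0,"y":0,"z":0,"spin":0,"grip":1},{"x":0,"y":0,"z":0,"spin":0,"grip":1},{"x":0,"y":0,"z":0,"spin":0,"grip":1}]' 40
```

```text
clock: 4.68
eef_pos: [553.8, -192.4, 43.6]
tcp_rot: [3.14, 0.001, 1.78]
contact_force: [-2.1, 0.8, 9.5]
opening: 0.155
grasp_force: 40.0
```

```bash
python3 -m jog '[{"x":0,"y":0,"z":-0.2,"spin":0,"grip":1},{"x":-0.4,"y":0,"z":0,"spin":0,"grip":1},{"x":-0.5,"y":0,"z":0,"spin":0,"grip":1},{"x":-0.5,"y":0,"z":0,"spin":0,"grip":1},{"x":-0.5,"y":0,"z":0,"spin":0,"grip":1},{"x":-0.5,"y":0,"z":0,"spin":0,"grip":1},{"x":-0.3,"y":0,"z":0,"spin":0,"grip":1},{"x":0,"y":0,"z":0,"spin":0,"grip":1},{"x":0,"y":0,"z":0.2,"spin":0,"grip":1},{"x":0,"y":0,"z":0,"spin":0,"grip":0.4},{"x":0,"y":0,"z":0,"spin":0,"grip":0},{"x":0,"y":0,"z":0,"spin":0,"grip":0},{"x":0,"y":0,"z":0,"spin":0,"grip":0},{"x":0,"y":0,"z":-3,"spin":0,"grip":0},{"x":0,"y":0,"z":-3,"spin":0,"grip":0},{"x":0,"y":0,"z":-3,"spin":0,"grip":0},{"x":0,"y":0,"z":-2,"spin":0,"grip":0},{"x":0,"y":0,"z":0,"spin":0,"grip":0}]'
```

```text
clock: 6.18
eef_pos: [561.3, -219.5, 157.0]
tcp_rot: [3.136, 0.004, 1.78]
contact_force: [1.0, -0.3, 0.5]
opening: 0.999
grasp_force: 0.0
```

```bash
python3 -m jog '[{"x":0,"y":0,"z":0,"spin":-0.124,"grip":0},{"x":0,"y":0,"z":0,"spin":-0.124,"grip":0},{"x":0,"y":0,"z":0,"spin":-0.124,"grip":0},{"x":0,"y":0,"z":0,"spin":-0.124,"grip":0},{"x":0,"y":0,"z":0,"spin":-0.124,"grip":0},{"x":0,"y":0,"z":0,"spin":-0.124,"grip":0},{"x":0,"y":0,"z":0,"spin":-0.124,"grip":0},{"x":0,"y":0,"z":0,"spin":-0.124,"grip":0},{"x":0,"y":0,"z":0,"spin":-0.124,"grip":0},{"x":0,"y":0,"z":0,"spin":-0.124,"grip":0},{"x":0,"y":0,"z":0,"spin":-0.124,"grip":0},{"x":0,"y":0,"z":0,"spin":-0.124,"grip":0},{"x":0,"y":0,"z":0,"spin":-0.082,"grip":0},{"x":0,"y":0,"z":0,"spin":0,"grip":0}]'
python3 - <<'E'
from h import *
np.set_printoptions(precision=1,suppress=True)
S,T=grab_frame("scene"),grab_frame("top")
i=S["pixels"].astype(int);B,G,R=[i[...,k] for k in range(3)]
b=big(win(i.shape,222,185,330,275)&(B>R+5)&(i.sum(2)>200))[0]
# yellow collar, both views
for f,w,n in((S,(215,180,330,275),"S"),(T,(312,200,425,275),"T")):
    i=f["pixels"].astype(int);B,G,R=[i[...,k] for k in range(3)]
    b=big(win(i.shape,*w)&(B>R+5)&(i.sum(2)>200))[0]
    y=big(win(i.shape,*w)&(R-B>75)&(R>110) if n=="S" else win(i.shape,*w)&(R-B>45))[0]
    e=ends(b); print(n,"bar",[plane(f,p,60) for p in e],"collar",y[:,0].mean(0),cv2.contourArea(y),plane(f,y[:,0].mean(0),62))
cv2.imwrite("pics/b.png",np.hstack([cv2.resize(S["pixels"][170:280,200:340],(400,600)),cv2.resize(T["pixels"][190:290,300:430],(400,600))]))
E
```

```text
clock: 7.35
eef_pos: [558.4, -218.3, 151.5]
tcp_rot: [3.141, -0.001, -2.93]
contact_force: [0.3, 0.1, 0.2]
opening: 0.998
grasp_force: 0.0
S bar [array([ 570.3, -281.6,   60. ]), array([ 537.3, -122.4,   60. ])] collar [260.4 238.1] 53.5 [ 607.  -185.7   62. ]
T bar [array([ 559.7, -206.6,   60. ]), array([ 559. , -238.4,   60. ])] collar [400.2 231.8] 0.5 [ 572.8 -290.7   62. ]
```

View pics/b.png

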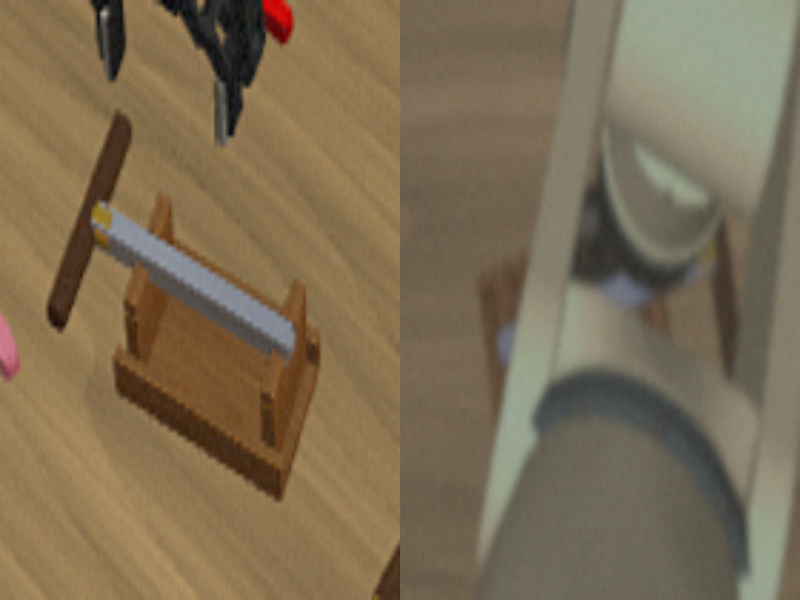

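The key slid back about 26 mm and still lies in both notches: handle at left crop (90,220), tip at (292,340). There is now a wide gap between handle and upright. Next I go to the near half of the handle, 23 mm beside the bar, with the fingers half open.

```bash
python3 - <<'E'
from h import *
S=grab_frame("scene")
for p in((242.7,191.6),(220.3,228.7)): print(plane(S,p,57))
rel(551.5,-300.8,40,-2.93)
E
```

```text
[ 516.55908773 -310.81966316   57.        ]
[ 634.70706257 -279.92886546   57.        ]
tool shift cm x 2.36 y -7.92 z 11.18 spin -0.006  (q6 -2.15, t 7.5)
```

```bash
python3 -m jog '[{"x":0.6,"y":-2,"z":0,"spin":0,"grip":0.5},{"x":0.6,"y":-2,"z":0,"spin":0,"grip":0.5},{"x":0.6,"y":-2,"z":0,"spin":0,"grip":0.5},{"x":0.6,"y":-2,"z":0,"spin":0,"grip":0.5},{"x":0,"y":0,"z":2,"spin":0,"grip":0.5},{"x":0,"y":0,"z":2,"spin":0,"grip":0.5},{"x":0,"y":0,"z":2,"spin":0,"grip":0.5},{"x":0,"y":0,"z":2,"spin":0,"grip":0.5},{"x":0,"y":0,"z":2,"spin":0,"grip":0.5},{"x":0,"y":0,"z":1,"spin":0,"grip":0.5},{"x":0,"y":0,"z":0,"spin":0,"grip":0.5}]'
```

```text
clock: 8.42
eef_pos: [550.3, -301.0, 39.8]
tcp_rot: [3.139, -0.003, -2.935]
contact_force: [0.3, 0.3, -0.3]
opening: 0.497
grasp_force: 0.0
```

```bash
python3 -m jog '[{"x":0,"y":0,"z":0,"spin":0,"grip":1},{"x":0,"y":0,"z":0,"spin":0,"grip":1},{"x":0,"y":0,"z":0,"spin":0,"grip":1},{"x":0,"y":0,"z":0,"spin":0,"grip":1},{"x":0,"y":0,"z":0,"spin":0,"grip":1},{"x":0,"y":0,"z":0,"spin":0,"grip":1},{"x":0,"y":0,"z":0,"spin":0,"grip":1},{"x":0,"y":0,"z":0,"spin":0,"grip":1}]' 20
```

```text
clock: 9.08
eef_pos: [552.4, -302.2, 42.9]
tcp_rot: [-3.141, 0.001, -2.934]
contact_force: [0.1, -1.7, 3.7]
opening: 0.202
grasp_force: 21.5
```

```bash
python3 -m jog '[{"x":0,"y":0,"z":-1,"spin":0,"grip":1},{"x":0,"y":0,"z":-1.5,"spin":0,"grip":1},{"x":0,"y":0,"z":-1.5,"spin":0,"grip":1},{"x":0,"y":0,"z":-1.5,"spin":0,"grip":1},{"x":0,"y":0,"z":-1.5,"spin":0,"grip":1},{"x":0,"y":0,"z":-1.5,"spin":0,"grip":1},{"x":0,"y":0,"z":-1.5,"spin":0,"grip":1},{"x":0,"y":0,"z":-1.5,"spin":0,"grip":1},{"x":0,"y":0,"z":-1.5,"spin":0,"grip":1},{"x":0,"y":0,"z":-1.5,"spin":0,"grip":1},{"x":0,"y":0,"z":-1.5,"spin":0,"grip":1},{"x":0,"y":0,"z":-1.5,"spin":0,"grip":1},{"x":0,"y":0,"z":-1.5,"spin":0,"grip":1},{"x":0,"y":0,"z":-1.5,"spin":0,"grip":1},{"x":0,"y":0,"z":-1.5,"spin":0,"grip":1},{"x":0,"y":0,"z":-1.5,"spin":0,"grip":1},{"x":0,"y":0,"z":0,"spin":0,"grip":1}]'
python3 - <<'E'
from h import *
print(sense()["wrist_torque"])
S=grab_frame("scene")["pixels"]
cv2.imwrite("pics/c.png",cv2.resize(S[60:280,130:400],(736,600)))
E
```

```text
clock: 10.5
eef_pos: [552.4, -302.1, 280.3]
tcp_rot: [-3.139, 0.002, -2.933]
contact_force: [0.8, -0.2, -2.9]
opening: 0.202
grasp_force: 20.7
[-0.35427078 -0.01584105  0.00382526]
```

View pics/c.png

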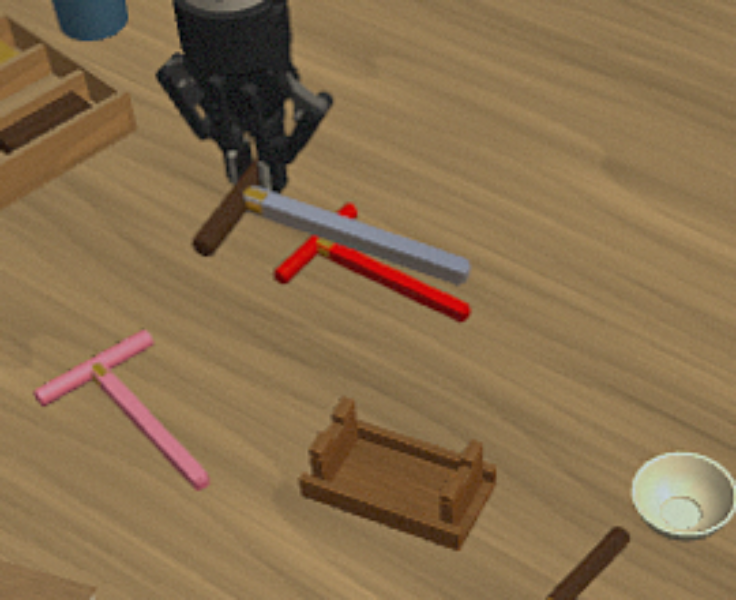

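The key is lifted but held level by the 20 N grip: handle at crop (228,210), tip (462,270). A few brisk up-down reversals will make it slip towards hanging, without loosening the hold.

```bash
python3 -m jog '[{"x":0,"y":0,"z":4,"spin":0,"grip":1},{"x":0,"y":0,"z":4,"spin":0,"grip":1},{"x":0,"y":0,"z":-4,"spin":0,"grip":1},{"x":0,"y":0,"z":-4,"spin":0,"grip":1},{"x":0,"y":0,"z":4,"spin":0,"grip":1},{"x":0,"y":0,"z":4,"spin":0,"grip":1},{"x":0,"y":0,"z":-4,"spin":0,"grip":1},{"x":0,"y":0,"z":-4,"spin":0,"grip":1},{"x":0,"y":0,"z":0,"spin":0,"grip":1},{"x":0,"y":0,"z":0,"spin":0,"grip":1}]' 20
cat >> h.py <<'E'
def barends(w=(150,60,420,300)):
    S=grab_frame("scene");i=S["pixels"].astype(int);B,G,R=[i[...,k] for k in range(3)]
    b=big(win(i.shape,*w)&(B>R+8)&(i.sum(2)>200))[0];print("bar px",ends(b),cv2.contourArea(b),"tau",sense()["wrist_torque"]);return S
E
python3 -c "
from h import *
barends()"
```

```text
clock: 11.38
eef_pos: [552.5, -302.1, 278.3]
tcp_rot: [-3.14, 0.002, -2.933]
contact_force: [0.1, 0.4, -2.5]
opening: 0.204
grasp_force: 22.4
bar px (array([307. , 295.5], dtype=float32), array([336. , 295.5], dtype=float32)) 147.5 tau [0.0453953  0.02590875 0.00672844]
```

```bash
python3 - <<'E'
from h import *
S=barends((170,90,330,270));T=grab_frame("top");i=T["pixels"].astype(int)
cv2.imwrite("pics/d.png",np.hstack([cv2.resize(S["pixels"][70:270,150:330],(400,500)),cv2.resize(T["pixels"][170:330,330:490],(400,500))]))
E
```

```text
Traceback (most recent call last):
  File "h.py", line 28, in barends
    b=big(win(i.shape,*w)&(B>R+8)&(i.sum(2)>200))[0];print("bar px",ends(b),cv2.contourArea(b),"tau",sense()["wrist_torque"]);return S
      ~~~~~~~~~~~~~~~~~~~~~~~~~~~~~~~~~~~~~~~~~~~^^^
IndexError: list index out of range
```

```bash
python3 - <<'E'
from h import *
S=grab_frame("scene");T=grab_frame("top")
cv2.imwrite("pics/d.png",np.hstack([cv2.resize(S["pixels"][70:270,150:330],(400,500)),cv2.resize(T["pixels"][170:330,330:490],(400,500))]))
E
```

```text
(no output)
```

View pics/d.png

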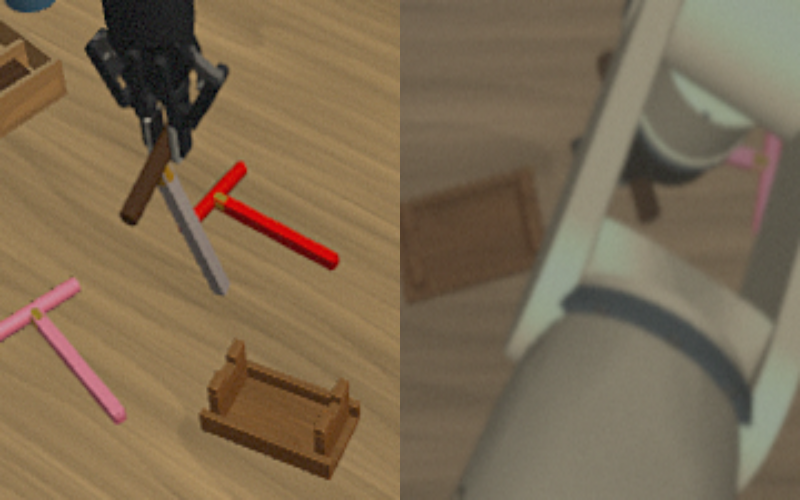

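The key now hangs steeply from the grip: collar at about left crop (166,172), tip (222,290), fingers off to one side. I'll measure its lean against a vertical hanging one.

```bash
cat >> h.py <<'E'
def proj(f,P):
    K,D,R,t=cam(f);return cv2.projectPoints(np.array(P,float).reshape(-1,1,3),cv2.Rodrigues(R)[0],t,K,D)[0][:,0]
E
python3 - <<'E'
from h import *
np.set_printoptions(precision=3,suppress=True)
S=grab_frame("scene");i=S["pixels"].astype(int)
m=win(i.shape,215,135,265,195)&(abs(i[...,2]-i[...,0])<22)&(i.sum(2)>280)
b=big(m)[0];print(ends(b),cv2.contourArea(b))
s=sense();c=s["eef_pos"]+np.array([.978*23,.208*23,14]);u=np.array([-.208,.978,0]);h=np.array([.978,.208,0])
print("collar/tip vertical",proj(S,[c,c+[0,0,-180]]))
for f,n in((u,"u"),(h,"h")): print(n,proj(S,[c+180*(np.sin(.1)*f-np.array([0,0,np.cos(.1)]))])-proj(S,[c-[0,0,180]]))
print(s["wrist_torque"],s["contact_force"])
E
```

```text
(array([241.4, 164.8], dtype=float32), array([251.8, 185.6], dtype=float32)) 14.0
collar/tip vertical [[219.136 131.805]
 [229.461 193.391]]
u [[7.027 1.996]]
h [[-3.831  5.169]]
[-0.065  0.032  0.003] [-0.038  0.148 -2.603]
```

Handle is where expected; the key leans about 0.2 rad along each axis, with the tip about 164 mm below the TCP. The bush can straighten it in the low-force grip. I'll carry it high over to the press.

```bash
python3 -m jog '[{"x":-0.3,"y":1,"z":-1.5,"spin":0,"grip":1},{"x":-0.6,"y":1.6,"z":-1.5,"spin":0,"grip":1},{"x":-0.8,"y":2.2,"z":-1,"spin":0,"grip":1},{"x":-1,"y":2.8,"z":0,"spin":0,"grip":1},{"x":-1,"y":2.8,"z":0,"spin":0,"grip":1},{"x":-1,"y":2.8,"z":0,"spin":0,"grip":1},{"x":-1,"y":2.8,"z":0,"spin":0,"grip":1},{"x":-1,"y":2.8,"z":0,"spin":0,"grip":1},{"x":-1,"y":2.8,"z":0,"spin":0,"grip":1},{"x":-1,"y":2.8,"z":0,"spin":0,"grip":1},{"x":-1,"y":2.8,"z":0,"spin":0,"grip":1},{"x":-1,"y":2.8,"z":0,"spin":0,"grip":1},{"x":-1,"y":2.8,"z":0,"spin":0,"grip":1},{"x":-1,"y":2.8,"z":0,"spin":0,"grip":1},{"x":-1,"y":2.8,"z":0,"spin":0,"grip":1},{"x":-1,"y":2.8,"z":0,"spin":0,"grip":1},{"x":-1,"y":2.8,"z":0,"spin":0,"grip":1},{"x":-0.8,"y":2.2,"z":0,"spin":0,"grip":1},{"x":-0.6,"y":1.6,"z":0,"spin":0,"grip":1},{"x":-0.3,"y":1,"z":0,"spin":0,"grip":1}]' 20
python3 -m jog '[{"x":0,"y":0,"z":0,"spin":0,"grip":1},{"x":0,"y":0,"z":0,"spin":0,"grip":1}]'
python3 - <<'E'
from h import *
np.set_printoptions(precision=1,suppress=True)
rel(624.7,215,320,-2.93)
S,T=grab_frame("scene"),grab_frame("top")
s=sense();c=s["eef_pos"]+[.978*23,.208*23,12]
for f,n in((S,"scene"),(T,"top")): print(n,proj(f,[c,c-[0,0,180],[601.5,242.5,110]]))
cv2.imwrite("pics/e.png",np.hstack([cv2.resize(S["pixels"][230:390,360:520],(400,400),interpolation=2),cv2.resize(T["pixels"][150:290,110:250],(400,400),interpolation=2)]))
E
```

```text
clock: 13.3
eef_pos: [620.9, 213.4, 316.2]
tcp_rot: [3.141, -0.001, -2.932]
contact_force: [-0.3, -0.5, -3.2]
opening: 0.196
grasp_force: 22.4
clock: 13.47
eef_pos: [620.9, 211.1, 316.8]
tcp_rot: [-3.141, -0.001, -2.933]
contact_force: [0.3, -0.3, -3.2]
opening: 0.2
grasp_force: 22.4
tool shift cm x -0.45 y 0.30 z -0.32 spin -0.003  (q6 -1.45, t 13.5)
scene [[439.4 263. ]
 [420.3 321.2]
 [440.4 322.7]]
top [[161.8 177.3]
 [184.8 199.7]
 [177.1 221.3]]
```

View pics/e.png

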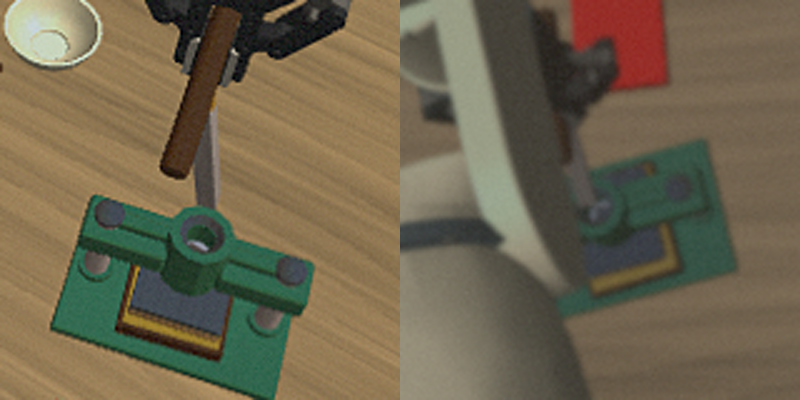

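The bar comes down behind the handle in the left view with its tip at crop (208,207), scene (443.2,312.8). In the right view the tip is at local crop (189,207), top (176,222), just above the mouth. Triangulating tip against mouth.

```bash
python3 - <<'E'
from h import *
np.set_printoptions(precision=1,suppress=True)
S,T=grab_frame("scene"),grab_frame("top")
i=S["pixels"].astype(int)
m=win(i.shape,436,270,450,316)&(abs(i[...,2]-i[...,0])<28)&(i[...,1]-i[...,2]<12)&(i.sum(2)>230)
b=big(m)[0];p=b[:,0];e=p[p[:,1]>=p[:,1].max()-1].mean(0);print("S tip",e,p[:,1].max(),cv2.contourArea(b))
j=T["pixels"].astype(int)
for r in range(200,228,2): print(r,j[r,168:184].sum(1))
for q in((176,222),(176,221),(175.5,223)): print(tri(S,(443.2,312.8),T,q))
print(sense()["eef_pos"])
E
```

```text
S tip [445.3 309.3] 310 65.0
200 [124 157 197 233 236 252 282 295 305 307 302 296 300 308 302 308]
202 [142 138 180 222 224 241 258 287 297 308 299 302 300 308 296 299]
204 [136 149 178 219 232 236 247 275 284 301 293 296 295 302 297 301]
206 [150 165 214 238 240 233 239 262 293 298 298 295 298 282 284 264]
208 [219 244 237 246 245 251 237 242 252 259 265 264 247 238 225 220]
210 [237 253 245 250 250 246 257 212 210 210 200 208 208 198 191 196]
212 [207 229 235 243 244 247 249 235 207 198 185 181 199 198 206 203]
214 [196 210 224 237 240 247 254 245 216 205 187 210 194 204 204 192]
216 [192 200 218 238 244 245 247 246 230 222 200 194 189 198 200 207]
218 [179 196 208 225 246 247 245 244 243 226 198 182 175 183 194 184]
220 [187 190 201 209 234 238 240 241 242 226 231 217 243 246 240 207]
222 [188 176 178 173 189 183 186 181 200 225 247 233 246 253 235 227]
224 [185 177 179 176 160 151 142 155 214 267 258 218 193 204 189 189]
226 [187 174 188 181 168 151 145 143 199 231 233 192 189 192 189 194]
(array([594.6, 239. , 133.6]), np.float64(1.2282566968105253))
(array([596.3, 238.9, 135.9]), np.float64(2.1121112576090133))
(array([593. , 239.7, 131.9]), np.float64(0.7085503859769002))
[621.2 210.3 317.4]
```

```bash
python3 - <<'E'
from h import *
np.set_printoptions(precision=1,suppress=True)
S,T=grab_frame("scene"),grab_frame("top")
i=S["pixels"].astype(int)
for r in range(296,318,2): print(r,[tuple(i[r,c]) and "%d/%d"%(i[r,c].sum(),i[r,c,1]-i[r,c,2]) for c in range(436,454)])
for p in((444.5,311),(444,313)):
  for q in((174,220.5),(173.5,221)): print(p,q,tri(S,p,T,q))
E
```

```text
296 ['369/-24', '200/-3', '221/-3', '211/-8', '215/-6', '208/-4', '222/-6', '201/-7', '247/-9', '397/-11', '379/-14', '353/-14', '332/-26', '324/-27', '323/-27', '304/-19', '312/-25', '312/-26']
298 ['340/-30', '230/-9', '207/-6', '211/-7', '207/-8', '216/-9', '220/-3', '193/-5', '227/-7', '404/-15', '389/-14', '351/-16', '309/-21', '312/-22', '330/-20', '328/-24', '336/-23', '329/-21']
300 ['361/-32', '275/-15', '205/-5', '218/-4', '212/-7', '212/-7', '219/-7', '206/-3', '213/-6', '347/-13', '382/-15', '385/-13', '320/-23', '306/-22', '310/-21', '304/-20', '315/-23', '319/-23']
302 ['353/-28', '268/-13', '206/-6', '204/-5', '211/-7', '213/-8', '213/-8', '216/0', '211/-7', '353/-11', '388/-9', '385/-14', '343/-29', '341/-23', '322/-25', '311/-21', '319/-25', '303/-21']
304 ['358/-25', '320/-20', '191/2', '203/-4', '224/-7', '215/-9', '202/-4', '192/-11', '216/-8', '311/-11', '393/-10', '376/-14', '321/-24', '351/-27', '352/-23', '354/-27', '344/-20', '327/-25']
306 ['369/-28', '377/-27', '187/-6', '207/-4', '216/-5', '210/-6', '204/-4', '199/-5', '199/-9', '310/-10', '391/-10', '377/
[... 685 characters left out ...]
10/59', '230/53', '230/59', '225/56', '238/55', '239/59', '233/58', '230/59', '274/27', '346/-11', '373/-27', '364/-27', '358/-29', '352/-28', '361/-28', '344/-24']
316 ['219/30', '212/27', '215/9', '215/2', '222/-1', '215/9', '212/17', '242/40', '227/55', '228/53', '232/61', '226/60', '239/47', '298/-2', '381/-32', '370/-34', '369/-27', '375/-24']
(444.5, 311) (174, 220.5) (array([596.2, 240.6, 143.8]), np.float64(0.5430198023833631))
(444.5, 311) (173.5, 221) (array([595.4, 241.2, 143.2]), np.float64(0.936354099660229))
(444, 313) (174, 220.5) (array([597.3, 241.6, 139.1]), np.float64(0.181287478670643))
(444, 313) (173.5, 221) (array([596.6, 242.2, 138.5]), np.float64(1.6672422452842566))
```

The tip is at about (597,240,142) against the mouth at (601.5,242.5,110). I'll correct 5/3 mm and lower the tip into the flare.

```bash
python3 -m jog '[{"x":-0.5,"y":0.2,"z":0.6,"spin":0,"grip":1},{"x":0,"y":0,"z":0.8,"spin":0,"grip":1},{"x":0,"y":0,"z":0.8,"spin":0,"grip":1},{"x":0,"y":0,"z":0.6,"spin":0,"grip":1},{"x":0,"y":0,"z":0.4,"spin":0,"grip":1},{"x":0,"y":0,"z":0.4,"spin":0,"grip":1},{"x":0,"y":0,"z":0.3,"spin":0,"grip":1},{"x":0,"y":0,"z":0,"spin":0,"grip":1}]'
```

```text
clock: 14.43
eef_pos: [625.4, 214.6, 277.5]
tcp_rot: [-3.141, -0.001, -2.933]
contact_force: [-0.7, 0.3, -3.9]
opening: 0.201
grasp_force: 22.4
```

```bash
python3 -m jog '[{"x":0,"y":0,"z":0.3,"spin":0,"grip":1},{"x":0,"y":0,"z":0.3,"spin":0,"grip":1},{"x":0,"y":0,"z":0,"spin":0,"grip":1}]'
python3 -m jog '[{"x":0,"y":0,"z":0.3,"spin":0,"grip":1},{"x":0,"y":0,"z":0.3,"spin":0,"grip":1},{"x":0,"y":0,"z":0,"spin":0,"grip":1}]'
python3 - <<'E'
from h import *
np.set_printoptions(precision=1,suppress=True)
S,T=grab_frame("scene"),grab_frame("top");print(sense()["wrist_torque"])
cv2.imwrite("pics/f.png",np.hstack([cv2.resize(S["pixels"][230:390,360:520],(400,400),interpolation=2),cv2.resize(T["pixels"][190:260,130:200],(400,400),interpolation=2)]))
i=S["pixels"].astype(int)
for r in range(302,332,3): print(r,["%d/%d"%(i[r,c].sum(),i[r,c,1]-i[r,c,2]) for c in range(430,452)])
E
```

```text
clock: 14.68
eef_pos: [625.5, 214.6, 271.8]
tcp_rot: [-3.142, -0.0, -2.933]
contact_force: [0.5, 0.3, -2.9]
opening: 0.2
grasp_force: 22.4
clock: 14.93
eef_pos: [625.3, 214.6, 265.6]
tcp_rot: [3.141, -0.001, -2.933]
contact_force: [0.1, 0.9, -2.7]
opening: 0.197
grasp_force: 22.4
[ 0.   0.1 -0. ]
302 ['166/-22', '160/-22', '165/-22', '152/-28', '144/-28', '168/-24', '176/-8', '214/-6', '212/-6', '313/-11', '402/-13', '384/-14', '366/-18', '333/-23', '336/-27', '334/-23', '335/-26', '356/-24', '333/-24', '329/-20', '319/-23', '312/-16']
305 ['168/-24', '168/-29', '130/-26', '153/-23', '150/-25', '215/-6', '211/-6', '215/-7', '194/-4', '228/-8', '403/-13', '391/-10', '381/-15', '333/-27', '337/-25', '343/-26', '338/-24', '351/-26', '324/-25', '337/-27', '337/-23', '349/-26']
308 ['164/-25', '168/-26', '137/-24', '144/-26', '206/-10', '217/-3', '214/-11', '196/-5', '202/-10', '216/-9', '355/-12', '391/-14', '385/-16', '344/-26', '349/-23', '339/-26', '346/-25', '336/-25', '346/-26', '334/-24', '339/-22', '345/-24']
311 ['163/-25', '145/-22', '141/-29', '196/-6', '223/-3', '208/-7', '214
[... 829 characters left out ...]
35/52', '241/51', '213/61']
323 ['231/57', '232/50', '189/-1', '208/8', '215/-1', '205/-5', '212/-10', '204/-8', '215/-9', '185/-5', '191/-6', '228/-7', '387/-13', '374/-13', '301/0', '150/42', '152/2', '153/-4', '156/-3', '174/14', '223/53', '213/58']
326 ['233/55', '223/53', '225/56', '203/15', '222/4', '195/-14', '215/-6', '212/-6', '212/-3', '200/-6', '193/-8', '219/-7', '340/-10', '284/-4', '35/20', '119/28', '160/19', '161/-1', '148/-9', '188/16', '229/62', '217/55']
329 ['165/30', '237/48', '236/56', '226/55', '222/54', '220/42', '212/23', '192/-3', '205/-5', '202/-7', '213/-7', '236/-9', '294/-4', '256/12', '118/6', '155/-3', '129/1', '178/16', '211/38', '218/57', '226/55', '221/48']
```

The tip is in the hole: the bar spans scene columns 434-443 at row 323, inside the 431-450 ring. Continuing down until contact.

```bash
python3 -m jog '[{"x":0,"y":0,"z":0.3,"spin":0,"grip":1},{"x":0,"y":0,"z":0.2,"spin":0,"grip":1},{"x":0,"y":0,"z":0,"spin":0,"grip":1}]'
python3 -m jog '[{"x":0,"y":0,"z":0.3,"spin":0,"grip":1},{"x":0,"y":0,"z":0.2,"spin":0,"grip":1},{"x":0,"y":0,"z":0,"spin":0,"grip":1}]'
python3 -c "
from h import *
print(sense()['wrist_torque'])"
```

```text
clock: 15.28
eef_pos: [625.4, 214.7, 260.8]
tcp_rot: [3.141, -0.001, -2.933]
contact_force: [-0.3, 0.1, -2.4]
opening: 0.2
grasp_force: 22.5
clock: 15.53
eef_pos: [625.3, 214.7, 255.7]
tcp_rot: [3.141, -0.001, -2.933]
contact_force: [-1.1, 0.4, -2.6]
opening: 0.199
grasp_force: 22.5
[0.27203138 0.33105617 0.01731044]
```

```bash
python3 -m jog '[{"x":0.5,"y":0.4,"z":-0.1,"spin":0,"grip":1},{"x":0.5,"y":0.4,"z":-0.1,"spin":0,"grip":1},{"x":0.5,"y":0.4,"z":-0.1,"spin":0,"grip":1},{"x":0,"y":0,"z":0,"spin":0,"grip":1}]'
python3 -m jog '[{"x":0.5,"y":0.4,"z":-0.1,"spin":0,"grip":1},{"x":0.5,"y":0.4,"z":-0.1,"spin":0,"grip":1},{"x":0.4,"y":0.4,"z":-0.1,"spin":0,"grip":1},{"x":0,"y":0,"z":0,"spin":0,"grip":1}]'
python3 - <<'E'
from h import *
np.set_printoptions(precision=2,suppress=True)
S=grab_frame("scene");print(sense()['wrist_torque'])
i=S["pixels"].astype(int)
m=win(i.shape,410,200,480,320)&(i[...,2]-i[...,0]>15)&(i.sum(2)<230)
b=big(m)[0];print("handle",ends(b),cv2.minAreaRect(b))
g=sense()["eef_pos"];print(proj(S,[g+[0,0,14],g+[.978*23,.208*23,14]]),g)
E
```

```text
clock: 15.87
eef_pos: [607.7, 223.9, 259.8]
tcp_rot: [3.141, 0.001, -2.933]
contact_force: [0.5, -0.9, -3.5]
opening: 0.198
grasp_force: 22.2
clock: 16.2
eef_pos: [591.4, 232.8, 262.6]
tcp_rot: [3.141, 0.0, -2.933]
contact_force: [1.9, -0.6, -3.3]
opening: 0.202
grasp_force: 22.0
[-0.05 -0.38 -0.05]
handle (array([443.6, 310.2], dtype=float32), array([464.2, 248.4], dtype=float32)) ((453.8999938964844, 279.29998779296875), (12.016654968261719, 65.14291381835938), 18.434946060180664)
[[456.96 265.51]
 [453.67 276.15]] [591.89 232.53 262.56]
```

```bash
python3 -m jog '[{"x":0.4,"y":0.25,"z":0,"spin":0,"grip":1},{"x":0.4,"y":0.25,"z":0,"spin":0,"grip":1},{"x":0.4,"y":0.2,"z":0,"spin":0,"grip":1},{"x":0,"y":0,"z":0,"spin":0,"grip":1}]'
python3 -m jog '[{"x":0,"y":0,"z":0.3,"spin":0,"grip":1},{"x":0,"y":0,"z":0.3,"spin":0,"grip":1},{"x":0,"y":0,"z":0.3,"spin":0,"grip":1},{"x":0,"y":0,"z":0,"spin":0,"grip":1}]'
python3 - <<'E'
from h import *
np.set_printoptions(precision=2,suppress=True)
S=grab_frame("scene");print(sense()['wrist_torque'])
cv2.imwrite("pics/g.png",cv2.resize(S["pixels"][200:380,340:560],(733,600),interpolation=2))
E
```

```text
clock: 16.58
eef_pos: [578.3, 236.7, 262.3]
tcp_rot: [3.141, -0.0, -2.933]
contact_force: [1.9, 1.1, -2.4]
opening: 0.198
grasp_force: 22.0
clock: 16.92
eef_pos: [578.9, 236.3, 252.3]
tcp_rot: [-3.141, -0.001, -2.934]
contact_force: [1.3, 0.3, -3.3]
opening: 0.2
grasp_force: 21.9
[ 0.05 -0.42  0.01]
```

View pics/g.png

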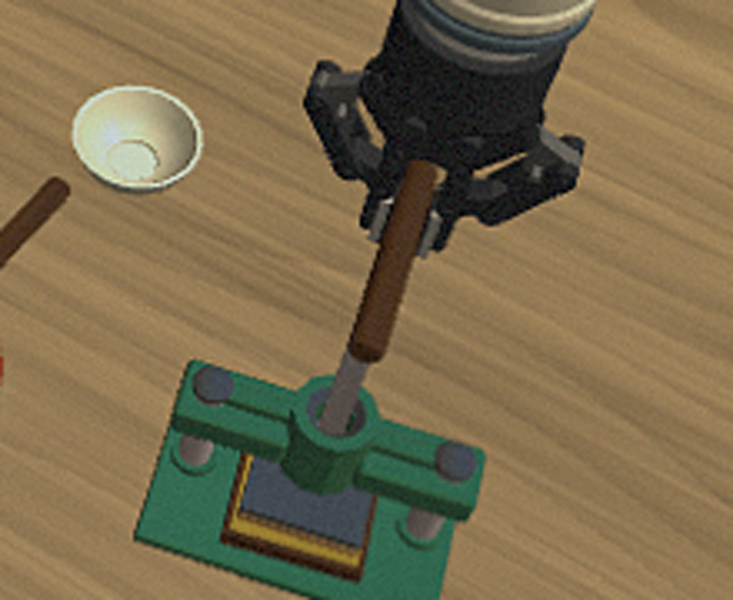

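The last picture shows the bar down in the bush, at crop (338,425) → scene (441,327), with the handle from crop (425,165) to (368,350) in the fingers. I'll compute the lean from those lines.

```bash
python3 - <<'E'
from h import *
np.set_printoptions(precision=1,suppress=True)
S=grab_frame("scene");h=np.array([.978,.208,0]);u=np.array([-.208,.978,0]);z=np.array([0,0,1.])
from scipy.optimize import least_squares
obs=np.array([[467.5,249.5],[450.4,305]])
m=np.array([601.5,242.5,97])   # bar axis passes near here
def mod(p):
    a,b,L=p   # lean of the upper end along u, h; distance from m to handle
    ax=z+a*u+b*h;ax/=np.linalg.norm(ax);hh=h-b*z;hh/=np.linalg.norm(hh);c=m+L*ax
    return np.array([c-60*hh,c+60*hh])
r=least_squares(lambda p:(proj(S,mod(p))-obs).ravel(),[0,0,165]);print(r.x,r.fun,mod(r.x).mean(0));print(proj(S,mod([0,0,165])))
E
```

```text
[  0.   -0.  168.9] [-0.2 -0.1  0.2  0.1] [601.2 243.7 265.9]
[[466.1 250.6]
 [449.3 306.1]]
```

The key is upright (lean ≈0), with the tip at z≈86, about 8 mm above the screw. Lower to contact, release, then regrip at the handle's centre.

```bash
python3 -m jog '[{"x":0,"y":0,"z":0.3,"spin":0,"grip":1},{"x":0,"y":0,"z":0.3,"spin":0,"grip":1},{"x":0,"y":0,"z":0.2,"spin":0,"grip":1},{"x":0,"y":0,"z":0,"spin":0,"grip":1}]'
python3 -m jog '[{"x":0,"y":0,"z":0.1,"spin":0,"grip":1},{"x":0,"y":0,"z":0.1,"spin":0,"grip":1},{"x":0,"y":0,"z":0,"spin":0,"grip":1}]'
```

```text
clock: 17.35
eef_pos: [579.0, 236.4, 244.8]
tcp_rot: [-3.142, -0.0, -2.933]
contact_force: [2.8, 0.1, -2.8]
opening: 0.198
grasp_force: 22.1
clock: 17.6
eef_pos: [579.2, 236.5, 243.4]
tcp_rot: [3.142, 0.0, -2.933]
contact_force: [1.3, 0.3, -0.4]
opening: 0.199
grasp_force: 22.2
```

```bash
python3 -m jog '[{"x":0,"y":0,"z":0,"spin":0,"grip":0.68},{"x":0,"y":0,"z":0,"spin":0,"grip":0.68},{"x":0,"y":0,"z":0,"spin":0,"grip":0.68},{"x":-0.6,"y":0,"z":0,"spin":0,"grip":0.68},{"x":-0.6,"y":0,"z":0,"spin":0,"grip":0.68},{"x":-0.6,"y":0,"z":0,"spin":0,"grip":0.68},{"x":-0.5,"y":0.05,"z":0,"spin":0,"grip":0.68},{"x":0,"y":0,"z":0,"spin":0,"grip":0.68},{"x":0,"y":0,"z":0,"spin":0,"grip":1},{"x":0,"y":0,"z":0,"spin":0,"grip":1},{"x":0,"y":0,"z":0,"spin":0,"grip":1},{"x":0,"y":0,"z":0,"spin":0,"grip":1},{"x":0,"y":0,"z":0,"spin":0,"grip":1}]' 40
python3 - <<'E'
from h import *
np.set_printoptions(precision=2,suppress=True)
rel(601.5,242.5,244,-2.933);print(sense()["wrist_torque"])
E
```

```text
clock: 18.68
eef_pos: [601.3, 241.6, 243.2]
tcp_rot: [-3.141, -0.0, -2.933]
contact_force: [-0.6, 0.3, -0.8]
opening: 0.198
grasp_force: 37.6
tool shift cm x -0.04 y 0.08 z -0.08 spin -0.000  (q6 -1.40, t 18.7)
[-0.05 -0.1   0.08]
```

```bash
python3 -m jog '[{"x":0,"y":0.05,"z":0.15,"spin":0,"grip":1},{"x":0,"y":0,"z":0.15,"spin":0,"grip":1},{"x":0,"y":0,"z":0,"spin":0.08,"grip":1},{"x":0,"y":0,"z":0,"spin":0.08,"grip":1},{"x":0,"y":0,"z":0,"spin":0.08,"grip":1},{"x":0,"y":0,"z":0,"spin":0.08,"grip":1},{"x":0,"y":0,"z":0,"spin":0,"grip":1}]'
python3 -m jog '[{"x":0,"y":0,"z":0,"spin":0.08,"grip":1},{"x":0,"y":0,"z":0,"spin":0.08,"grip":1},{"x":0,"y":0,"z":0,"spin":0.08,"grip":1},{"x":0,"y":0,"z":0,"spin":0.08,"grip":1},{"x":0,"y":0,"z":0,"spin":0,"grip":1}]'
python3 -c "
from h import *
print(sense()['wrist_torque'])"
```

```text
clock: 19.27
eef_pos: [602.4, 242.9, 242.3]
tcp_rot: [3.14, 0.003, 3.025]
contact_force: [-0.4, 0.5, 10.1]
opening: 0.194
grasp_force: 38.9
clock: 19.68
eef_pos: [602.2, 242.8, 242.1]
tcp_rot: [3.139, 0.002, 2.705]
contact_force: [-0.9, -0.7, 10.2]
opening: 0.192
grasp_force: 38.8
[0.00496155 0.18017274 0.13965842]
```

```bash
python3 -m jog '[{"x":0,"y":0,"z":0,"spin":0.07,"grip":1},{"x":0,"y":0,"z":0,"spin":0.07,"grip":1},{"x":0,"y":0,"z":0,"spin":0.07,"grip":1},{"x":0,"y":0,"z":0,"spin":0.07,"grip":1},{"x":0,"y":0,"z":0,"spin":0,"grip":1}]'
python3 -m jog '[{"x":0,"y":0,"z":0,"spin":0.07,"grip":1},{"x":0,"y":0,"z":0,"spin":0.07,"grip":1},{"x":0,"y":0,"z":0,"spin":0.07,"grip":1},{"x":0,"y":0,"z":0,"spin":0.07,"grip":1},{"x":0,"y":0,"z":0,"spin":0,"grip":1}]'
python3 -c "
from h import *
print(sense()['wrist_torque'])"
```

```text
clock: 20.1
eef_pos: [602.3, 242.9, 242.2]
tcp_rot: [3.139, 0.001, 2.426]
contact_force: [-0.8, -0.3, 9.9]
opening: 0.197
grasp_force: 38.9
clock: 20.52
eef_pos: [602.2, 242.7, 241.9]
tcp_rot: [3.139, 0.0, 2.146]
contact_force: [-0.0, 0.6, 7.7]
opening: 0.193
grasp_force: 38.8
[-0.0159818   0.10626716  0.09165561]
```

```bash
python3 -m jog '[{"x":0,"y":0,"z":0.05,"spin":0.06,"grip":1},{"x":0,"y":0,"z":0,"spin":0.06,"grip":1},{"x":0,"y":0,"z":0,"spin":0.06,"grip":1},{"x":0,"y":0,"z":0,"spin":0,"grip":1}]'
python3 -m jog '[{"x":0,"y":0,"z":0,"spin":0.06,"grip":1},{"x":0,"y":0,"z":0,"spin":0.06,"grip":1},{"x":0,"y":0,"z":0,"spin":0.06,"grip":1},{"x":0,"y":0,"z":0,"spin":0,"grip":1}]'
python3 -c "
from h import *
print(sense()['wrist_torque'])"
```

```text
clock: 20.85
eef_pos: [602.4, 242.8, 241.6]
tcp_rot: [3.138, -0.0, 1.966]
contact_force: [-1.3, 0.8, 8.6]
opening: 0.195
grasp_force: 38.8
clock: 21.18
eef_pos: [602.3, 242.8, 241.4]
tcp_rot: [3.139, -0.001, 1.786]
contact_force: [-0.6, -0.1, 8.2]
opening: 0.196
grasp_force: 38.9
[0.04505734 0.04295943 0.05294618]
```

No drop over a quarter turn with a firm grip, so the tight hold is probably keeping the tip off-centre. I'll loosen to a 2 mm cage, move the pads down around the handle and turn back, so the key can find its own centre and drop.

```bash
cat >> h.py <<'E'
def handle():
    S=grab_frame("scene");i=S["pixels"].astype(int);s=sense()
    m=win(i.shape,400,200,520,330)&(i[...,2]-i[...,0]>15)&(i.sum(2)<230)
    b=big(m)[0];e=np.array(ends(b));print("handle px",e.round(1).tolist(),cv2.contourArea(b),"tau",s["wrist_torque"].round(3),"q6 %.2f"%s["qpos"][5])
    # expected far/near ends for handle at given height, level, on the axis
    h=np.array([np.cos(s["tcp_rot"][2]),np.sin(s["tcp_rot"][2]),0])
    for z in(258,242): c=np.array([601.5,242.5,z]);print(z,proj(S,[c-60*h,c+60*h]).round(1).tolist())
E
python3 -m jog '[{"x":0,"y":0,"z":-0.3,"spin":0,"grip":1},{"x":0,"y":0,"z":0,"spin":0,"grip":0.77},{"x":0,"y":0,"z":0,"spin":0,"grip":0.77},{"x":0,"y":0,"z":0.4,"spin":0,"grip":0.77},{"x":0,"y":0,"z":0.4,"spin":0,"grip":0.77},{"x":0,"y":0,"z":0.4,"spin":0,"grip":0.77},{"x":0,"y":0,"z":0,"spin":0,"grip":0.77}]'
python3 -c "
from h import *
handle()"
```

```text
clock: 21.77
eef_pos: [600.9, 242.0, 229.4]
tcp_rot: [-3.14, 0.0, 1.79]
contact_force: [0.7, -0.4, -1.0]
opening: 0.228
grasp_force: 0.0
handle px [[404.70001220703125, 271.20001220703125], [450.20001220703125, 280.8999938964844]] 446.0 tau [ 0.025 -0.019 -0.035] q6 0.16
258 [[422.5, 267.5], [493.5, 290.1]]
242 [[420.9, 272.8], [490.9, 295.4]]
```

```bash
python3 -m jog '[{"x":0,"y":0,"z":0,"spin":-0.08,"grip":0.77},{"x":0,"y":0,"z":0,"spin":-0.08,"grip":0.77},{"x":0,"y":0,"z":0,"spin":-0.08,"grip":0.77},{"x":0,"y":0,"z":0,"spin":-0.08,"grip":0.77},{"x":0,"y":0,"z":0,"spin":-0.08,"grip":0.77},{"x":0,"y":0,"z":0,"spin":0,"grip":0.77}]'
python3 -m jog '[{"x":0,"y":0,"z":0,"spin":-0.08,"grip":0.77},{"x":0,"y":0,"z":0,"spin":-0.08,"grip":0.77},{"x":0,"y":0,"z":0,"spin":-0.08,"grip":0.77},{"x":0,"y":0,"z":0,"spin":-0.08,"grip":0.77},{"x":0,"y":0,"z":0,"spin":-0.08,"grip":0.77},{"x":0,"y":0,"z":0,"spin":0,"grip":0.77}]'
python3 -c "
from h import *
handle()"
```

```text
clock: 22.32
eef_pos: [601.4, 242.2, 230.7]
tcp_rot: [-3.141, -0.0, 2.193]
contact_force: [0.2, -0.6, -0.2]
opening: 0.231
grasp_force: 0.4
clock: 22.82
eef_pos: [601.4, 242.2, 230.7]
tcp_rot: [-3.141, -0.0, 2.591]
contact_force: [-0.3, 0.7, 0.3]
opening: 0.229
grasp_force: 0.4
handle px [[408.6000061035156, 301.3999938964844], [460.6000061035156, 279.8999938964844]] 552.0 tau [ 0.     0.046 -0.06 ] q6 -0.64
258 [[426.4, 290.8], [487.6, 266.9]]
242 [[424.7, 296.0], [485.2, 272.3]]
```

```bash
python3 -m jog '[{"x":0,"y":0,"z":0,"spin":-0.07,"grip":0.77},{"x":0,"y":0,"z":0,"spin":-0.07,"grip":0.77},{"x":0,"y":0,"z":0,"spin":-0.07,"grip":0.77},{"x":0,"y":0,"z":0,"spin":-0.07,"grip":0.77},{"x":0,"y":0,"z":0,"spin":-0.07,"grip":0.77},{"x":0,"y":0,"z":0,"spin":-0.07,"grip":0.77},{"x":0,"y":0,"z":0,"spin":0,"grip":0.77}]'
python3 -c "
from h import *
handle()"
python3 -m jog '[{"x":0,"y":0,"z":0,"spin":-0.07,"grip":0.77},{"x":0,"y":0,"z":0,"spin":-0.07,"grip":0.77},{"x":0,"y":0,"z":0,"spin":-0.07,"grip":0.77},{"x":0,"y":0,"z":0,"spin":-0.07,"grip":0.77},{"x":0,"y":0,"z":0,"spin":-0.07,"grip":0.77},{"x":0,"y":0,"z":0,"spin":-0.07,"grip":0.77},{"x":0,"y":0,"z":0,"spin":0,"grip":0.77}]'
python3 -c "
from h import *
handle()
S=grab_frame('scene')['pixels'].astype(int)
m=(S[...,2]-S[...,0]>15)&(S.sum(2)<230)
for r in range(240,330,4): print(r,''.join('#' if x else '.' for x in m[r,405:500]))"
```

```text
clock: 23.45
eef_pos: [601.4, 242.2, 230.7]
tcp_rot: [-3.142, -0.0, 3.009]
contact_force: [0.1, 0.3, -0.8]
opening: 0.233
grasp_force: 0.7
handle px [[422.3999938964844, 316.5], [464.79998779296875, 270.6000061035156]] 587.5 tau [-0.027  0.039 -0.058] q6 -1.05
258 [[437.0, 301.4], [476.8, 257.2]]
242 [[435.1, 306.6], [474.6, 262.6]]
clock: 24.08
eef_pos: [601.5, 242.2, 230.8]
tcp_rot: [-3.142, 0.0, -2.855]
contact_force: [-0.8, -0.3, -0.5]
opening: 0.232
grasp_force: 0.7
handle px [[442.70001220703125, 328.5], [461.3999938964844, 267.20001220703125]] 627.5 tau [-0.034 -0.024 -0.016] q6 -1.47
258 [[451.5, 308.2], [463.0, 251.3]]
242 [[449.5, 313.3], [461.0, 256.7]]
240 ...............................................................................................
244 ...............................................................................................
248 ..........................................#....................................................
252 ......................................#........................................................
256 .......................
[... 1172 characters left out ...]

304 .......................................############............................................
308 ......................................###########..............................................
312 ....................................############...............................................
316 ...................................############................................................
320 ..................................############.................................................
324 ................................#############..................................................
328 ....................................#.#####....................................................
```

```bash
cat >> h.py <<'E'
def fit(obs,yaw,zt=None):
    from scipy.optimize import least_squares
    S=grab_frame("scene");h=np.array([np.cos(yaw),np.sin(yaw),0]);u=np.array([-h[1],h[0],0]);z=np.array([0,0,1.])
    def mod(p):
        a,b,t=p;ax=z+a*u+b*h;ax/=np.linalg.norm(ax);hh=h-b*z;hh/=np.linalg.norm(hh)
        c=np.array([601.5,242.5,95])+(t+180-95)*ax;return np.array([c-60*hh,c+60*hh])
    for t in ([zt] if zt else [80,63]):
        r=least_squares(lambda p:(proj(S,mod([p[0],p[1],t]))-obs).ravel(),[0,0]);print("tip z",t,"lean u,h",r.x.round(3),"res",r.fun.round(1),"top",mod([*r.x,t]).mean(0).round(1))
E
python3 -c "
from h import *
fit(np.array([[442.7,328.5],[461.4,267.2]]),-2.9)
fit(np.array([[442.7,328.5],[461.4,267.2]]),-2.8)"
```

```text
tip z 80 lean u,h [ 0.004 -0.226] res [ 0.3  1.9 -0.1 -2.7] top [637.  250.6 255.9]
tip z 63 lean u,h [-0.003 -0.179] res [ 0.7  0.9 -0.6 -1.3] top [626.8 249.1 240.7]
tip z 80 lean u,h [ 0.029 -0.225] res [ 3.7  2.9 -3.9 -3.6] top [637.2 250.3 255.9]
tip z 63 lean u,h [ 0.018 -0.18 ] res [ 4.   1.9 -4.3 -2.1] top [627.  248.8 240.6]
```

The key leans about 0.2 rad along its handle, towards far +x, so my earlier "centred" grip was on a leaning key. I'll grip the handle at its true centre and carry it back over the axis, letting the bush straighten it.

```bash
python3 -m jog '[{"x":-0.7,"y":0,"z":0,"spin":0,"grip":0.76},{"x":-0.8,"y":0,"z":0,"spin":0,"grip":0.76},{"x":-0.8,"y":0,"z":0,"spin":0,"grip":0.76},{"x":-0.5,"y":0,"z":0,"spin":0,"grip":0.76},{"x":0,"y":0,"z":0,"spin":0,"grip":1},{"x":0,"y":0,"z":0,"spin":0,"grip":1},{"x":0,"y":0,"z":0,"spin":0,"grip":1},{"x":0,"y":0,"z":0,"spin":0,"grip":1},{"x":0,"y":0,"z":0,"spin":0,"grip":1}]' 20
python3 -m jog '[{"x":0.5,"y":0,"z":-0.1,"spin":0,"grip":1},{"x":0.5,"y":0,"z":-0.1,"spin":0,"grip":1},{"x":0.5,"y":0,"z":-0.1,"spin":0,"grip":1},{"x":0.5,"y":0,"z":0,"spin":0,"grip":1},{"x":0.5,"y":0,"z":0,"spin":0,"grip":1},{"x":0.3,"y":0,"z":0,"spin":0,"grip":1},{"x":0,"y":0,"z":0,"spin":0,"grip":1}]'
python3 - <<'E'
from h import *
rel(601.5,242.5,234,-2.855)
handle()
E
```

```text
clock: 25.03
eef_pos: [628.2, 250.2, 231.0]
tcp_rot: [3.142, 0.0, -2.853]
contact_force: [0.8, 0.1, 1.5]
opening: 0.206
grasp_force: 19.0
clock: 25.62
eef_pos: [600.9, 242.0, 234.2]
tcp_rot: [3.142, 0.0, -2.853]
contact_force: [1.0, 1.0, 2.1]
opening: 0.204
grasp_force: 19.8
tool shift cm x -0.08 y 0.03 z 0.02 spin 0.002  (q6 -1.48, t 25.6)
handle px [[450.29998779296875, 311.79998779296875], [461.0, 265.29998779296875]] 441.5 tau [ 0.03  -0.339 -0.018] q6 -1.48
258 [[451.7, 308.3], [462.9, 251.2]]
242 [[449.6, 313.4], [460.8, 256.7]]
```

```bash
python3 -m jog '[{"x":-0.05,"y":0,"z":0,"spin":0,"grip":1},{"x":0,"y":0,"z":0,"spin":0.05,"grip":1},{"x":0,"y":0,"z":0,"spin":0.05,"grip":1},{"x":0,"y":0,"z":0,"spin":0.05,"grip":1},{"x":0,"y":0,"z":0,"spin":0.05,"grip":1},{"x":0,"y":0,"z":0,"spin":0.05,"grip":1},{"x":0,"y":0,"z":0,"spin":0.05,"grip":1},{"x":0,"y":0,"z":0,"spin":0,"grip":1}]' 40
python3 -c "
from h import *
handle()"
```

```text
clock: 26.33
eef_pos: [602.1, 242.2, 233.6]
tcp_rot: [-3.141, -0.0, 3.128]
contact_force: [1.4, -0.6, 1.2]
opening: 0.198
grasp_force: 38.9
handle px [[440.0, 308.20001220703125], [464.70001220703125, 268.0]] 437.5 tau [-0.221 -0.414 -0.043] q6 -1.18
258 [[441.0, 303.9], [472.9, 255.0]]
242 [[439.1, 309.1], [470.7, 260.4]]
```

```bash
python3 -m jog '[{"x":0,"y":0,"z":0.2,"spin":0,"grip":1},{"x":0,"y":0,"z":0.2,"spin":0,"grip":1},{"x":0,"y":0,"z":0,"spin":0,"grip":1}]'
python3 -m jog '[{"x":0,"y":0,"z":0,"spin":0.06,"grip":1},{"x":0,"y":0,"z":0,"spin":0.06,"grip":1},{"x":0,"y":0,"z":0,"spin":0.06,"grip":1},{"x":0,"y":0,"z":0,"spin":0.06,"grip":1},{"x":0,"y":0,"z":0,"spin":0,"grip":1}]'
python3 -c "
from h import *
handle()"
```

```text
clock: 26.63
eef_pos: [603.8, 243.0, 232.3]
tcp_rot: [3.14, 0.005, 3.132]
contact_force: [0.9, 0.6, 15.8]
opening: 0.196
grasp_force: 40.2
clock: 27.05
eef_pos: [603.4, 242.8, 232.1]
tcp_rot: [3.139, 0.004, 2.888]
contact_force: [1.1, -0.6, 13.7]
opening: 0.196
grasp_force: 40.0
handle px [[431.6000061035156, 304.0], [465.70001220703125, 275.3999938964844]] 369.5 tau [-0.28  -0.261  0.023] q6 -0.94
258 [[433.6, 298.8], [480.1, 259.5]]
242 [[431.8, 304.0], [477.9, 265.0]]
```

```bash
python3 - <<'E'
from h import *
S=grab_frame("scene")
g=cv2.resize(cv2.imread("pics/g.png"),(220,180),interpolation=cv2.INTER_AREA).astype(int)
m=(g[...,2]-g[...,0]>15)&(g.sum(2)<230);m[:, :60]=0;m[130:]=0
b=big(m)[0];print("g.png",np.array(ends(b))+[340,200])
h=np.array([np.cos(-2.933),np.sin(-2.933),0]);c=np.array([601.5,242.5,266]);print(proj(S,[c-60*h,c+60*h]))
i=S["pixels"].astype(int)
m=(i[...,2]-i[...,0]>15)&(i.sum(2)<230)
for r in range(270,345,3): print(r,''.join('#' if m[r,x] else ('+' if abs(i[r,x,2]-i[r,x,0])<25 and i[r,x,1]-i[r,x,2]<8 and i[r,x].sum()>170 else ('g' if i[r,x,1]-i[r,x,2]>12 else '.')) for x in range(405,500)))
E
```

```text
g.png [[448.11444855 308.354599  ]
 [467.2889328  248.0919342 ]]
[[449.78191921 304.76624685]
 [466.68346931 249.20000431]]
270 ....................................................++#...g....................#....++++++.....
273 .......................................................##...............#.........#...#++++++..
276 ...........................................++++.....####...............#........#.......+++++++
279 ..........................................+++...#########.......................+++++.....+++++
282 .......................................#.+++############..................................++..+
285 .........................................#############.++......................................
288 .....................................################.++++...........................####......
291 .................................##################.+#+++..........#......###..................
294 ..............................#################+++.++++.....#..................................
297 ..........................#################+++++++++....................
[... 823 characters left out ...]

324 gggggggggggggggggggggggggggg+.++++#++++++g...gggg..............................................
327 ggggggggggggggggggggggggggggg+++#+++++++g...gggggggggggg.......................................
330 gggggggggggggggggggggg.ggggggggggg++++..+gggggggggggggggggggggggg..............................
333 gggggggggggggggggggggggggggggggggggggggggggggggggggggggggggggggggggg++++.++....................
336 ggggggg####gggggggggg.gggggggggggggggggggggggggggggggggggggggggggg.+++++++.++gggg..............
339 gggggg.##..+.++++++ggggggggggggggggggggggggggggggggggggggggggggggg.++++.++++++gg...............
342 gggggg##.#g+++..+++..gggggggggggggggggggggggggggggggggggggggggggggg+..++.+++gggg...............
```

The mask bias is calibrated. The key is upright (bar slope matches the vertical) and resting on the screw at z_tip≈75, not yet dropped. Continuing the clockwise search with the key now upright.

```bash
python3 -m jog '[{"x":0,"y":0,"z":-0.1,"spin":0.05,"grip":1},{"x":0,"y":0,"z":0,"spin":0.05,"grip":1},{"x":0,"y":0,"z":0,"spin":0.05,"grip":1},{"x":0,"y":0,"z":0,"spin":0.05,"grip":1},{"x":0,"y":0,"z":0,"spin":0.05,"grip":1},{"x":0,"y":0,"z":0,"spin":0,"grip":1}]'
python3 -m jog '[{"x":0,"y":0,"z":0,"spin":0.05,"grip":1},{"x":0,"y":0,"z":0,"spin":0.05,"grip":1},{"x":0,"y":0,"z":0,"spin":0.05,"grip":1},{"x":0,"y":0,"z":0,"spin":0.05,"grip":1},{"x":0,"y":0,"z":0,"spin":0.05,"grip":1},{"x":0,"y":0,"z":0,"spin":0,"grip":1}]'
python3 -m jog '[{"x":0,"y":0,"z":0,"spin":0.05,"grip":1},{"x":0,"y":0,"z":0,"spin":0.05,"grip":1},{"x":0,"y":0,"z":0,"spin":0.05,"grip":1},{"x":0,"y":0,"z":0,"spin":0.05,"grip":1},{"x":0,"y":0,"z":0,"spin":0.05,"grip":1},{"x":0,"y":0,"z":0,"spin":0,"grip":1}]'
python3 -c "
from h import *
handle()"
```

```text
clock: 27.65
eef_pos: [601.7, 242.1, 230.3]
tcp_rot: [-3.141, -0.0, 2.639]
contact_force: [1.2, -0.9, -1.1]
opening: 0.197
grasp_force: 39.4
clock: 28.15
eef_pos: [601.4, 242.0, 229.8]
tcp_rot: [-3.14, -0.001, 2.39]
contact_force: [0.5, -0.7, -3.4]
opening: 0.195
grasp_force: 39.3
clock: 28.65
eef_pos: [601.3, 242.0, 229.7]
tcp_rot: [-3.14, -0.0, 2.141]
contact_force: [1.2, -1.8, -6.2]
opening: 0.195
grasp_force: 39.2
handle px [[420.79998779296875, 280.20001220703125], [453.6000061035156, 282.6000061035156]] 299.5 tau [-0.396 -0.354  0.142] q6 -0.19
258 [[421.4, 277.6], [493.6, 279.7]]
242 [[419.8, 282.9], [491.1, 285.0]]
```

The force turned from +14 to −6 N while turning: the tip has engaged and the screw is drawing it down. Seating it fully.

```bash
python3 -m jog '[{"x":0,"y":0,"z":0.3,"spin":0,"grip":1},{"x":0,"y":0,"z":0.3,"spin":0,"grip":1},{"x":0,"y":0,"z":0.3,"spin":0,"grip":1},{"x":0,"y":0,"z":0,"spin":0,"grip":1}]'
python3 -m jog '[{"x":0,"y":0,"z":0.2,"spin":0,"grip":1},{"x":0,"y":0,"z":0.2,"spin":0,"grip":1},{"x":0,"y":0,"z":0,"spin":0,"grip":1}]'
python3 -c "
from h import *
handle()"
```

```text
clock: 29.03
eef_pos: [603.4, 242.9, 224.2]
tcp_rot: [3.137, 0.001, 2.143]
contact_force: [-0.3, -1.3, 11.5]
opening: 0.196
grasp_force: 40.6
clock: 29.28
eef_pos: [603.6, 242.9, 220.6]
tcp_rot: [3.137, 0.001, 2.143]
contact_force: [-0.5, -1.1, 13.6]
opening: 0.196
grasp_force: 40.8
handle px [[419.0, 285.5], [451.79998779296875, 287.1000061035156]] 299.0 tau [-0.534  0.009  0.169] q6 -0.19
258 [[421.4, 277.6], [493.6, 279.7]]
242 [[419.8, 282.9], [491.1, 285.0]]
```

```bash
python3 -m jog '[{"x":0,"y":0,"z":0.2,"spin":0,"grip":1},{"x":0,"y":0,"z":0.1,"spin":0,"grip":1},{"x":0,"y":0,"z":0,"spin":0,"grip":1}]'
python3 -m jog '[{"x":0,"y":0,"z":0.1,"spin":0,"grip":1},{"x":0,"y":0,"z":0.1,"spin":0,"grip":1},{"x":0,"y":0,"z":0,"spin":0,"grip":1}]'
python3 -c "
from h import *
handle()"
```

```text
clock: 29.58
eef_pos: [604.8, 243.6, 219.2]
tcp_rot: [3.133, 0.001, 2.143]
contact_force: [-0.0, -0.0, 20.8]
opening: 0.197
grasp_force: 41.7
clock: 29.83
eef_pos: [605.9, 244.0, 219.0]
tcp_rot: [3.13, 0.002, 2.143]
contact_force: [-0.2, -0.8, 29.6]
opening: 0.193
grasp_force: 42.6
handle px [[419.0, 288.0], [452.0, 288.0]] 302.0 tau [-0.348 -0.035  0.078] q6 -0.19
258 [[421.4, 277.6], [493.6, 279.7]]
242 [[419.8, 282.9], [491.1, 285.0]]
```

Seated, hard stop at 30 N. Back off and turn clockwise, following the screw down.

```bash
python3 -m jog '[{"x":0,"y":0,"z":-0.35,"spin":0,"grip":1},{"x":0,"y":0,"z":0.02,"spin":0.08,"grip":1},{"x":0,"y":0,"z":0.02,"spin":0.08,"grip":1},{"x":0,"y":0,"z":0.02,"spin":0.08,"grip":1},{"x":0,"y":0,"z":0.02,"spin":0.08,"grip":1},{"x":0,"y":0,"z":0.02,"spin":0.08,"grip":1},{"x":0,"y":0,"z":0.02,"spin":0.08,"grip":1},{"x":0,"y":0,"z":0.02,"spin":0.08,"grip":1},{"x":0,"y":0,"z":0.02,"spin":0.08,"grip":1},{"x":0,"y":0,"z":0,"spin":0,"grip":1}]' 60
python3 -c "
from h import *
print(sense()['wrist_torque'])"
python3 -m jog '[{"x":0,"y":0,"z":0.02,"spin":0.08,"grip":1},{"x":0,"y":0,"z":0.02,"spin":0.08,"grip":1},{"x":0,"y":0,"z":0.02,"spin":0.08,"grip":1},{"x":0,"y":0,"z":0.02,"spin":0.08,"grip":1},{"x":0,"y":0,"z":0.02,"spin":0.08,"grip":1},{"x":0,"y":0,"z":0.02,"spin":0.08,"grip":1},{"x":0,"y":0,"z":0,"spin":0,"grip":1}]'
python3 -c "
from h import *
print(sense()['wrist_torque'],sense()['qpos'][5])"
```

```text
clock: 30.72
eef_pos: [604.0, 242.8, 217.8]
tcp_rot: [3.136, -0.002, 1.498]
contact_force: [1.2, -2.7, 14.6]
opening: 0.192
grasp_force: 60.6
[-0.71186479 -0.27020039  0.13474895]
clock: 31.3
eef_pos: [603.7, 242.5, 216.5]
tcp_rot: [3.138, -0.003, 1.018]
contact_force: [-0.8, -2.8, 15.5]
opening: 0.189
grasp_force: 60.7
[-0.97075438 -0.00724367  0.1017194 ] 0.9333386170329866
```

```bash
python3 -m jog '[{"x":0,"y":0,"z":-0.1,"spin":0.08,"grip":1},{"x":0,"y":0,"z":0.02,"spin":0.08,"grip":1},{"x":0,"y":0,"z":0.02,"spin":0.08,"grip":1},{"x":0,"y":0,"z":0.02,"spin":0.08,"grip":1},{"x":0,"y":0,"z":0.02,"spin":0.08,"grip":1},{"x":0,"y":0,"z":0,"spin":0,"grip":1}]'
python3 -c "
from h import *
print(sense()['wrist_torque'])"
python3 -m jog '[{"x":0,"y":0,"z":0.02,"spin":0.08,"grip":1},{"x":0,"y":0,"z":0.02,"spin":0.08,"grip":1},{"x":0,"y":0,"z":0.02,"spin":0.08,"grip":1},{"x":0,"y":0,"z":0.02,"spin":0.08,"grip":1},{"x":0,"y":0,"z":0.02,"spin":0.08,"grip":1},{"x":0,"y":0,"z":0,"spin":0,"grip":1}]'
python3 -c "
from h import *
print(sense()['wrist_torque'],sense()['qpos'][5])"
```

```text
clock: 31.8
eef_pos: [603.2, 242.3, 216.2]
tcp_rot: [3.14, -0.003, 0.619]
contact_force: [-0.9, -4.1, 13.5]
opening: 0.187
grasp_force: 62.3
[-1.1295771   0.11976208  0.75543949]
clock: 32.3
eef_pos: [603.4, 242.4, 216.1]
tcp_rot: [3.141, -0.004, 0.221]
contact_force: [-2.2, -3.8, 19.1]
opening: 0.193
grasp_force: 67.7
[-1.23059673  0.57246083  1.28794918] 1.7315432021475978
```

Torque has climbed to about 1.3 N m with the z no longer sinking, so the platen is set. Release and retreat straight up.

```bash
python3 -m jog '[{"x":0,"y":0,"z":-0.1,"spin":0,"grip":1},{"x":0,"y":0,"z":0,"spin":0,"grip":0.75},{"x":0,"y":0,"z":0,"spin":0,"grip":0.7},{"x":0,"y":0,"z":0,"spin":0,"grip":0.5},{"x":0,"y":0,"z":0,"spin":0,"grip":0.3},{"x":0,"y":0,"z":0,"spin":0,"grip":0.3},{"x":0,"y":0,"z":0,"spin":0,"grip":0.3},{"x":0,"y":0,"z":-1,"spin":0,"grip":0.3},{"x":0,"y":0,"z":-2,"spin":0,"grip":0.3},{"x":0,"y":0,"z":-2,"spin":0,"grip":0.3},{"x":0,"y":0,"z":-3,"spin":0,"grip":0.3},{"x":0,"y":0,"z":-3,"spin":0,"grip":0.3},{"x":0,"y":0,"z":-4,"spin":0,"grip":0.3},{"x":0,"y":0,"z":0,"spin":0,"grip":0.3},{"x":0,"y":0,"z":0,"spin":0,"grip":0.3}]'
python3 - <<'E'
from h import *
handle()
S=grab_frame("scene");i=S["pixels"].astype(int)
m=(i[...,2]-i[...,0]>15)&(i.sum(2)<230)
for r in range(255,345,3): print(r,''.join('#' if m[r,x] else ('+' if abs(i[r,x,2]-i[r,x,0])<25 and i[r,x,1]-i[r,x,2]<8 and i[r,x].sum()>170 else ('g' if i[r,x,1]-i[r,x,2]>12 else '.')) for x in range(405,500)))
E
```

```text
clock: 33.55
eef_pos: [603.0, 242.8, 367.3]
tcp_rot: [-3.141, -0.006, 0.22]
contact_force: [-0.3, 0.5, -0.4]
opening: 0.698
grasp_force: 0.0
handle px [[446.29998779296875, 256.6000061035156], [460.8999938964844, 319.79998779296875]] 611.0 tau [-0.021  0.007  0.018] q6 1.73
258 [[465.2, 251.9], [449.2, 307.5]]
242 [[463.2, 257.3], [447.2, 312.6]]
255 ...............................................................................................
258 ........................................#########..............................................
261 .......................................###########.............................................
264 .........................................##########............................................
267 ..........................................#########............................................
270 .........................................###########...........................................
273 ..........................................##########...........................................
276 ...........................................####
[... 1548 characters left out ...]

324 gggggggggggggggggggggggggggg+g.+++++++++++..+gggg..............................................
327 ggggggggggggggggggggggggggggg.+.++++++++....gggggggggggg.......................................
330 gggggggggggggggggggggggggggggggggg+++++.ggggggggggggggggggggggggg..............................
333 gggggggggggggggggggggggggggggggggggggggggggggggggggggggggggggggggggg+++..++....................
336 ggggggg####ggggggggggggggggggggggggggggggggggggggggggggggggggggggg++++++....+gggg..............
339 gggggg.##..g++++.++ggggggggggggggggggggggggggggggggggggggggggggggg.+.+.+.+..++gg...............
342 gggggg##.#g.++..++.+ggggggggggggggggggggggggggggggggggggggggggggggg+..++++++gggg...............
```

The handle sits at a different angle from the pads, so it slipped in the grip under the high torque. I'll fit its pose and height before handing in.

```bash
python3 - <<'E'
from h import *
S=grab_frame("scene")
o=np.array([[446.3,258.6],[460.9,317]])  # ends drawn in ~2 px for mask bias
for yaw in(.5,.6,.7,.8,.9): print(yaw);fit(o,yaw,58)
a=[plane(S,p,238) for p in o];print(a,np.linalg.norm(a[0]-a[1]),np.arctan2(*(a[0]-a[1])[1::-1]),(a[0]+a[1])/2)
# platen: dark top face edge height check near boss, panel centroid
i=S["pixels"].astype(int);m=win(i.shape,400,330,470,385)&(i[...,2]-i[...,0]>60)
b=big(m)[0];print("gold",cv2.minAreaRect(b))
j=cv2.imread("pics/scene0.png").astype(int);m=win(j.shape,400,330,470,385)&(j[...,2]-j[...,0]>60)
b=big(m)[0];print("gold0",cv2.minAreaRect(b))
for n,k in(("now",i),("start",j)):
    m=win(k.shape,405,328,462,375)&(abs(k[...,2]-k[...,0])<40)&(k[...,0]>k[...,2])&(k.sum(2)<330);b=big(m)[0];print(n,"platen top",cv2.boundingRect(b),cv2.contourArea(b))
E
```

```text
0.5
tip z 58 lean u,h [-0.014  0.009] res [ 5.7 -1.5 -5.2 -0.2] top [603.6 241.4 238. ]
0.6
tip z 58 lean u,h [-0.019  0.012] res [ 2.  -1.4 -1.8  0.4] top [604.5 241.2 238. ]
0.7
tip z 58 lean u,h [-0.025  0.015] res [-1.6 -1.   1.5  0.7] top [605.4 241.1 237.9]
0.8
tip z 58 lean u,h [-0.031  0.018] res [-5.1 -0.2  4.9  0.8] top [606.4 241.3 237.9]
0.9
tip z 58 lean u,h [-0.036  0.021] res [-8.3  0.8  8.2  0.6] top [607.3 241.7 237.9]
[array([559.18880302, 205.67096106, 238.        ]), array([652.15092553, 277.27404871, 238.        ])] 117.34120496320115 -2.485263673349694 [605.66986428 241.47250488 238.        ]
gold ((423.0, 376.5), (46.0, 15.0), 0.0)
gold0 ((422.5, 377.0), (14.0, 45.0), 90.0)
now platen top (405, 328, 57, 47) 1871.5
start platen top (405, 328, 57, 47) 1822.5
```

The key stands upright: lean ≈0.03, tip z≈58 mm, under the 68 mm limit. The total turn of about 2.1 rad and the torque jump to over 0.75 N m both fit a firmly set platen. The panel has not moved and the gripper is clear.

```bash
python3 -c "
from rig import *
print(sign_off())"
```

```text
the job is handed in; nothing more can be done
None
```

I've handed the job in, and no verdict came back: the key stands upright in the screw with its tip about 58 mm above the table, and the screw turned about 2.1 rad until the torque passed 0.75 N m; platen force wasn't measured directly, the panel hasn't visibly moved, and I didn't re-check the tin, dish or burnisher.

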